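# Set the manicure desk for the next client

## Robot

A 6-joint arm with a two-finger parallel gripper is mounted at the origin on the work surface. World frame = base frame: x ahead of the robot, y to its left, z up, the work surface at z = 0. Lengths are in m, angles in rad, forces in N, time in s.
With the tool pointing down it reaches from about 0.375 to 0.9 m from the base axis. Payload 3.1 kg.
Tool frame: the origin (TCP) lies midway between the tips of the shut fingers; the grasp point (between the pads) lies 19 mm behind it; z points along the fingers, y is the direction in which the jaws open and shut (so a half turn about z gives the same grasp; the last joint's range is limited). The gripper opens to 85 mm and grips with 20 to 120 N. Pads are 22 mm wide; open, the fingers measure 114 mm over their backs; the gripper's body (76 mm by 85 mm) begins 54 mm behind the grasp point. The pads swing forward as they close: fully open they stand 13 mm farther back than shut.
Start: joints at [-1.367, 0.527, 1.433, -0, 1.181, -0.178], TCP at [0.233, -0.58, 0.231] pointing down, gripper open.
Joint ranges: [-3.08, 3.08], [-0.75, 2.2], [0.22, 2.44], [-1.43, 4.57], [0, 2.65], [-2.85, 2.85]. Speed limits (rad/s): [2.79, 2.79, 3.14, 3.14, 3.14, 3.14].

## Interface

Orientations are given as a unit quaternion [x, y, z, w].
In Python, from station import manip gives the robot as it stands.
- The arm moves only by the tool servo_tool, never from a script. Its argument "increments" is a list of rows, each an object with "hand": the closure, from 0 (fully open) to 1 (shut); "travel": the shift along the tool's x, y, z in mm, a list of three; "yaw": the turn about the tool's z in degrees. A call has 1 to 20 rows; each row shifts and turns the commanded pose from where the row before left it, along the tool's axes as they then stand; what a row does not reach is not made up. A row lasts 1/10 s, in which the tool goes at most 50 mm and 8.59 degrees, less where a joint would pass 70% of its speed; a pose out of reach is approached as far as the arm can. A call with a gripper value outside its range is refused whole. The fingers move at their own pace and stop on an object; "newtons" is the grip in N (left out, the last holds). Time passes only in rows, so rows that do not move let the fingers close. It gives the time, the measured TCP pose, the force and the opening at its end, in the units of the state.
- manip.sense(): the state, without advancing time (a new reading comes with each control period).
- manip.snapshot(name): name is "scene" or "top"; returns a dict with "pixels" (400x640x3 uint8, blue, green, red), "fx", "fy", "cx", "cy" (pixels), "R" (3x3) and "t" (3): a world point X has camera coordinates R X + t. Camera axes: x right, y down, z forward; pixel columns grow to the right and rows downward; lengths in m; the calibration is good to about 2 mm. A picture is of the moment at which its call begins. There is no depth.
- manip.sign_off(): hands the job in, once; it reports no verdict.
The state is a dict: "t": time; "q": joint angles; "qd": joint speeds; "tau": joint torques, N m; "tcp_pos": TCP position; "tool_rot": TCP orientation; "force": force on the tool from outside, world axes, zero at the start; "ft_torque": the same for the moment, N m; "finger_gap": opening from 0.0 (shut) to 1.0 (fully open).
Only numpy, scipy, OpenCV 4.12 (cv2) and the standard library are available. Lean on these libraries where they do the work, as an engineer would, in place of code of your own. Each camera call takes 0.05 s, during which the arm holds its last target.

## Task

Set out the grey desk mat for the next manicure, taking the things from the pale wooden pad: stand the large cream jar in the middle of the square cork coaster with the small jar centred on top of its lid, and stand the square polish bottle in the middle of the round cork coaster. Lay the white buffer block flat in the centre of the mat, midway between the two coasters and crosswise to the row, so that its long sides face the two coasters. Set the jars and the bottle down gently without dropping them, let nothing tip over, and leave the metal drill-bit stand and the cup of brushes where they are.

Things in the scene. Friction and masses are not known exactly. Their poses are not given: they have to be found in the camera images.
- jar_center (a point): Large cream jar: clear round base (58 mm diameter, 27 mm high) with a flat white lid (60 mm diameter, 18 mm high), 45 mm high in all, about 0.12 kg, loose, upright. The point is its centre, 22.5 mm above its underside; z is up through the lid.
- pot_center (a point): Small cream jar: clear round base (40 mm diameter, 18 mm high) with a flat white lid (42 mm diameter, 14 mm high), 32 mm high in all, about 0.05 kg, loose, upright. The point is its centre, 16 mm above its underside; z is up.
- bottle_center (a point): Nail polish bottle: square clear glass body 34 x 34 mm, 48 mm high, with a round black cap (18 mm diameter, 36 mm high) on it, 84 mm high in all, about 0.08 kg, loose, upright. The point is on its axis, 42 mm above its underside (6 mm below the top of the glass body); x and y are square to the flat sides, z is up.
- buffer_center (a point): White buffer block: plain rigid bar 90 x 28 x 28 mm, about 0.03 kg, loose, lying flat. The point is its centre, 14 mm above its underside; x is along its length, z is up at the start.
- mat: Grey desk mat, 190 x 310 mm and 2 mm thick, fixed on the table, on which the layout is made. Origin at the centre of its underside, on the table top (z = 0): exactly midway between the two coasters, which lie 100 mm either side of it. x is along its short side (the way the buffer must lie), y is along its long side, which is the line through both coasters.
- coaster_square: Square cork coaster 80 x 80 mm, 6 mm thick, fixed on the mat 100 mm from the mat's centre. Origin at the centre of its underside, so its top is 6 mm above the origin (8 mm above the table).
- coaster_round: Round cork coaster 68 mm in diameter, 6 mm thick, fixed on the mat 100 mm from the mat's centre on the other side. Origin at the centre of its underside, so its top is 6 mm above the origin (8 mm above the table).
- bits_center (a point): Bystander: metal drill-bit stand, a bar 50 x 24 x 20 mm with four thin bits standing up to 39 mm, loose, 0.12 kg. It stands on the pale wooden pad (fixed, 200 x 330 mm, 2 mm thick) together with the four things to be laid out at the start. The point is the centre of the bar, 10 mm above its underside; x is along the bar. To be left alone.
- cup_center (a point): Bystander: white cup of brushes, 68 mm in diameter at the rim, 85 mm high, the brushes reaching to 165 mm, loose, 0.3 kg, beyond the two mats. The point is on its axis, 42.5 mm above the table. To be left alone.
Things that resemble listed ones, but are neither listed nor needed, are in the scene too. Leave any turquoise look-alike of the coaster_round alone. Leave any red look-alike of the part that bears pot_center alone.

How it is judged:
By the outcome, as a careful person would: the job done as asked, in the order asked, and still so for the second after the job is handed in, with the robot touching nothing.
It also fails if it takes over 109 s, if anything falls off the work surface, if the arm or the gripper's body presses on something with over 40 N, if the wrist force passes 120 N, or if a joint passes its speed limit or range.

## Working session

There is one attempt and no reset: what is moved stays moved. The work goes in short steps, Python scripts to look and compute and a tool call to move; the robot and the scene stay as the last step left them, time stands still between calls to the robot, and variables do not carry over. Pictures are saved under pics/ and viewed, and the job is handed in when it is done.

Besides the shell and the picture viewer there is one more tool, called after ">>>" as a command line: name --argument value ..., lists and objects as JSON in quotes. servo_tool: Moves the arm, as the interface text tells. Its arguments: {"type":"object","properties":{"increments":{"type":"array","items":{"type":"object","properties":{"hand":{"type":"number"},"travel":{"type":"array","items":{"type":"number"}},"yaw":{"type":"number"}}}},"newtons":{"type":"number"}},"required":["increments"]}

```bash
mkdir -p pics; cat > h.py <<'E'
from station import manip
import numpy as np, cv2
def snap(n,f):
    s=manip.snapshot(n); im=np.array(s['pixels'],dtype=np.uint8); cv2.imwrite(f'pics/{f}.png',im)
    np.savez(f'pics/{f}.npz',K=[s['fx'],s['fy'],s['cx'],s['cy']],R=s['R'],t=s['t'],im=im); return s
def ld(f): return np.load(f'pics/{f}.npz')
def unproj(d,u,v,z):
    fx,fy,cx,cy=d['K']; R=d['R'];t=d['t']
    r=R.T@np.array([(u-cx)/fx,(v-cy)/fy,1]); c=-R.T@t
    return c+r*(z-c[2])/r[2]
def proj(d,X):
    fx,fy,cx,cy=d['K']; c=d['R']@np.array(X)+d['t']; return np.array([fx*c[0]/c[2]+cx,fy*c[1]/c[2]+cy])
E
python3 - <<'E'
from h import *
for n in ['scene','top']:
    s=snap(n,n+'0'); print(n,s['fx'],s['cx'],s['cy'],np.round(-np.array(s['R']).T@s['t'],3),np.round(s['R'],3).tolist())
s=manip.sense(); print(s['t'],s['tcp_pos'],s['tool_rot'],s['finger_gap'],s['force'])
E
```

```text
scene 390.50179995208936 319.21109511659927 201.0140719262091 [0.858 0.303 0.739] [[-0.735, 0.678, 0.005], [0.571, 0.623, -0.534], [-0.365, -0.389, -0.846]]
top 438.40708179017537 314.8146334363553 204.15075146172416 [ 0.418 -0.004  0.926] [[-0.016, -1.0, -0.01], [-0.983, 0.017, -0.182], [0.182, 0.007, -0.983]]
0.1 [ 0.23335184 -0.57911293  0.2304423 ] [ 9.81740158e-01  1.90224376e-01 -5.41052879e-06 -9.73946095e-04] 0.9939012852821052 [0.32131161 0.26049602 0.46262753]
```

View pics/top0.png

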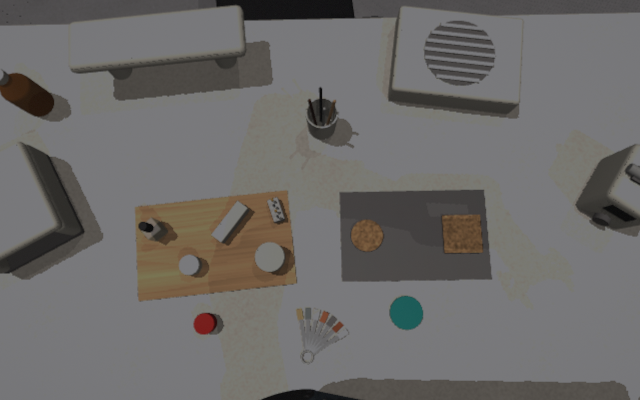

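View pics/scene0.png

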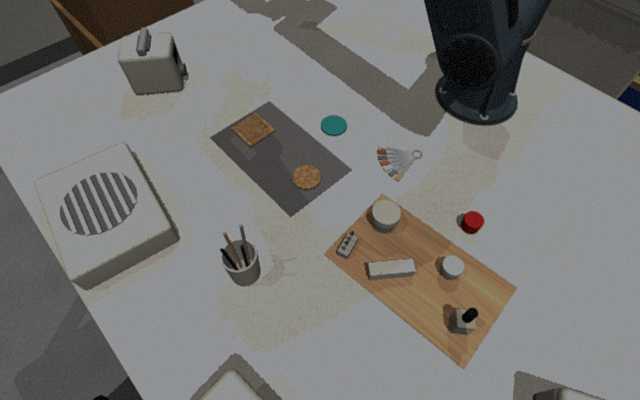

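```bash
python3 - <<'E'
from h import *
a=ld('top0')['im']; 
cv2.imwrite('pics/c1.png',cv2.resize(a[185:345,125:305],None,fx=4.4,fy=3.7,interpolation=3)[:600,:800])
cv2.imwrite('pics/c1.png',cv2.resize(a[185:335,130:302],None,fx=4,fy=4,interpolation=3))
cv2.imwrite('pics/c2.png',cv2.resize(a[180:340,335:495],None,fx=3.7,fy=3.7,interpolation=3))
b=ld('scene0')['im']
cv2.imwrite('pics/c3.png',cv2.resize(b[190:365,320:520],None,fx=3.4,fy=3.4,interpolation=3))
E
```

```text
(no output)
```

View pics/c1.png

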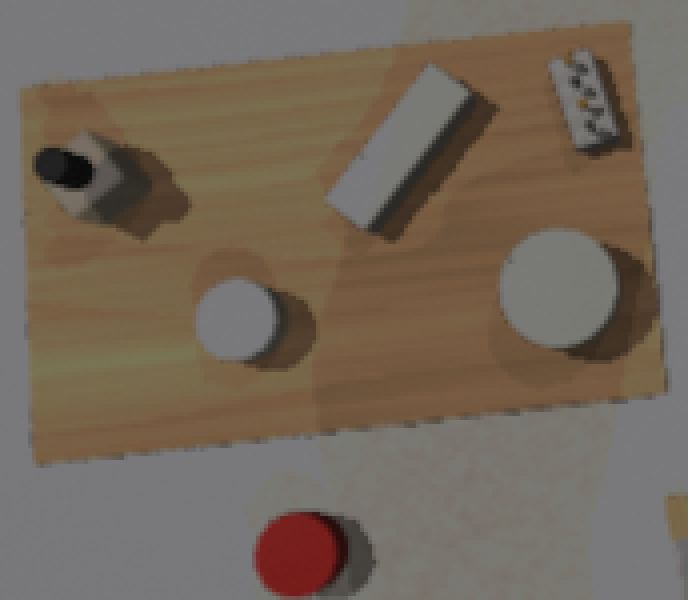

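View pics/c2.png

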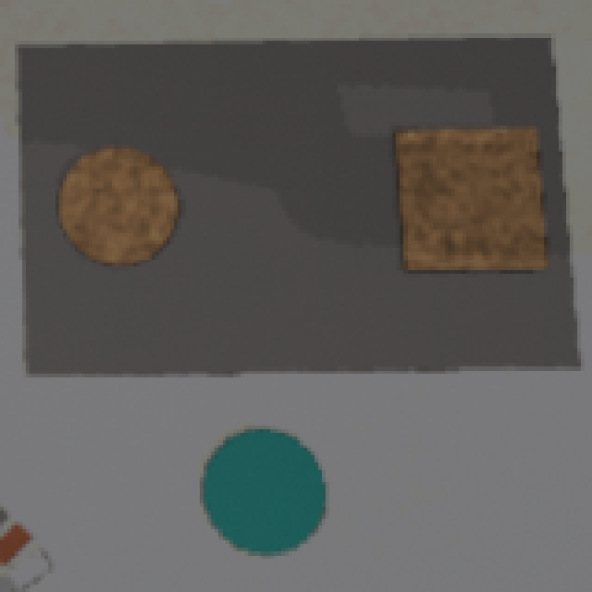

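View pics/c3.png

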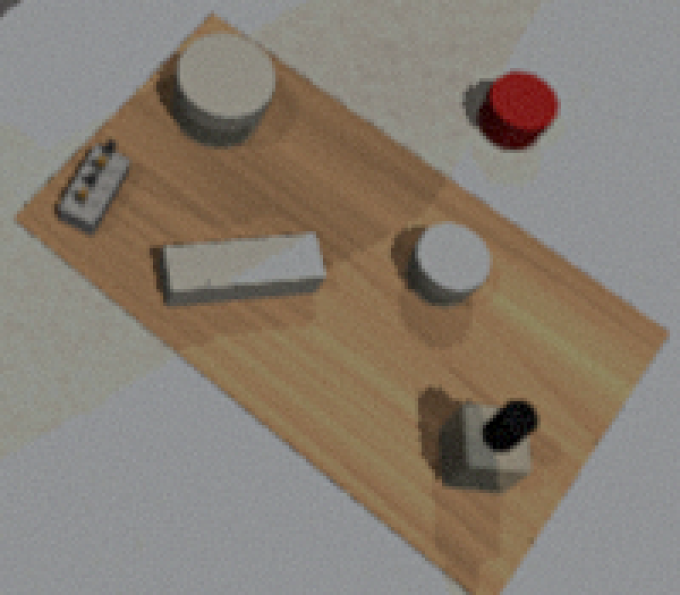

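```bash
cat > seg.py <<'E'
from h import *
def mask(f,seed,lo,hi):
    im=cv2.GaussianBlur(ld(f)['im'],(3,3),0); h,w=im.shape[:2]; m=np.zeros((h+2,w+2),np.uint8)
    cv2.floodFill(im.copy(),m,seed,0,(lo,)*3,(hi,)*3,4|(255<<8)|cv2.FLOODFILL_MASK_ONLY|cv2.FLOODFILL_FIXED_RANGE)
    m=m[1:-1,1:-1]; m=cv2.morphologyEx(m,cv2.MORPH_CLOSE,np.ones((5,5)));return m
def cen(m):
    M=cv2.moments(m,True); return M['m10']/M['m00'],M['m01']/M['m00'],M['m00']
E
python3 - <<'E'
from seg import *
T=[('jarlid','top0',(269,257),.047,25),('jarlid','scene0',(386,213),.047,25),('potlid','top0',(189,265),.034,25),('potlid','scene0',(453,266),.034,25),
('round','top0',(367,236),.008,0),('round','scene0',(307,177),.008,0),('sq','top0',(462,234),.008,0),('sq','scene0',(253,129),.008,0)]
import math
for n,f,s,z,d in T:
    im=ld(f)['im']
    if d: m=mask(f,s,d,d)
    else:
        hs=cv2.cvtColor(im,cv2.COLOR_BGR2HSV); m=((hs[...,1]>90)&(hs[...,0]<25)).astype(np.uint8)
        k,lab=cv2.connectedComponents(m); m=(lab==lab[s[1],s[0]]).astype(np.uint8); m=cv2.morphologyEx(m,cv2.MORPH_CLOSE,np.ones((5,5)))
    u,v,A=cen(m); D=ld(f); p=unproj(D,u,v,z)
    c=-D['R'].T@D['t']; fx,fy=D['K'][:2]; zc=(D['R']@p+D['t'])[2]
    # area on plane
    cosang=(c-p)[2]/np.linalg.norm(c-p); px=unproj(D,u+1,v,z)-p; py=unproj(D,u,v+1,z)-p
    area=abs(px[0]*py[1]-px[1]*py[0])*A
    print(n,f,round(u,1),round(v,1),A,np.round(p[:2],4),'eqdiam',round(2*math.sqrt(area/math.pi),4),'side',round(math.sqrt(area),4))
def pts(D,L,off,sc,z):
    return np.array([unproj(D,(x+.5)/sc-.5+off[0],(y+.5)/sc-.5+off[1],z)[:2] for x,y in L])
t=ld('top0');s=ld('scene0')
P=pts(t,[(18,45),(551,38),(581,369),(27,374)],(335,180),3.7,.002);print('mat',P.round(4).tolist(),P.mean(0))
P=pts(t,[(432,64),(473,93),(370,229),(325,201)],(130,185),4,.030);print('buf top',P.round(4).tolist(),P.mean(0), np.linalg.norm(np.roll(P,1,0)-P,axis=1))
P=pts(s,[(320,233),(325,270),(170,290),(164,248)],(320,190),3.4,.030);print('buf sc',P.round(4).tolist(),P.mean(0), np.linalg.norm(np.roll(P,1,0)-P,axis=1))
E
```

```text
jarlid top0 268.9 256.3 667.0 [0.4769 0.0956] eqdiam 0.0581 side 0.0515
jarlid scene0 332.2 220.8 158392.0 [0.5719 0.0372] eqdiam 0.9758 side 0.8648
potlid top0 188.2 264.5 307.0 [0.4638 0.2606] eqdiam 0.0399 side 0.0354
potlid scene0 453.1 265.0 308.0 [0.4616 0.2617] eqdiam 0.0397 side 0.0352
round top0 366.6 235.1 793.0 [ 0.5204 -0.1052] eqdiam 0.0668 side 0.0592
round scene0 306.0 176.7 556.0 [ 0.5198 -0.1027] eqdiam 0.0679 side 0.0602
sq top0 461.9 233.6 1460.0 [ 0.5203 -0.3049] eqdiam 0.0904 side 0.0802
sq scene0 252.8 129.2 789.0 [ 0.5206 -0.3019] eqdiam 0.0916 side 0.0812
mat [[0.6157, -0.051], [0.6143, -0.3605], [0.4248, -0.361], [0.4269, -0.0512]] [ 0.52044969 -0.20591102]
buf top [[0.5947, 0.1633], [0.5789, 0.1417], [0.509, 0.1937], [0.5238, 0.2172]] [0.5516089  0.17897679] [0.08905358 0.02672909 0.08715683 0.02780376]
buf sc [[0.5047, 0.2002], [0.5203, 0.2169], [0.5941, 0.1654], [0.5781, 0.1455]] [0.54929553 0.18199209] [0.09149357 0.02282002 0.09003497 0.02555303]
```

```bash
python3 - <<'E'
from seg import *
for d in (8,12,16,20):
    m=mask('scene0',(386,213),d,d); u,v,A=cen(m); print(d,u,v,A,unproj(ld('scene0'),u,v,.047)[:2])
a=ld('top0')['im'];b=ld('scene0')['im']
x=cv2.resize(a[210:250,130:175],(450,400),interpolation=3); y=cv2.resize(b[300:340,440:485],(450,400),interpolation=3)
im=np.clip(np.hstack([x,y]).astype(float)*1.8,0,255).astype(np.uint8)
cv2.imwrite('pics/bot.png',cv2.resize(im,(800,356)))
E
```

```text
8 467.0760241112068 168.3988190429327 8129.0 [0.25931132 0.14316231]
12 473.3905651105651 159.76697788697788 10175.0 [0.22872935 0.13827092]
16 484.59673151750974 154.33618677042801 12850.0 [0.19684761 0.14624427]
20 332.5935374365886 220.99187570722032 157306.0 [0.57155158 0.03809023]
```

View pics/bot.png

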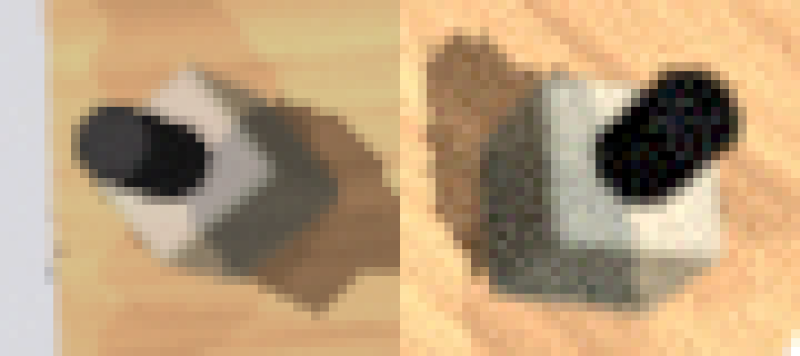

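```bash
python3 - <<'E'
from seg import *
b=ld('scene0');im=b['im'];r=im[195:238,366:408]
hs=cv2.cvtColor(cv2.GaussianBlur(r,(3,3),0),cv2.COLOR_BGR2HSV)
m=((hs[...,1]<70)&(hs[...,2]>125)).astype(np.uint8)
k,l,st,ce=cv2.connectedComponentsWithStats(m,connectivity=4);print(l[18,20],st.tolist())
i=l[18,20];print(ce[i]+[366,195],unproj(b,*(ce[i]+[366,195]),.047))
o=cv2.resize(np.hstack([r,cv2.cvtColor((l==i).astype(np.uint8)*255,cv2.COLOR_GRAY2BGR)]),None,fx=8,fy=8,interpolation=0);cv2.imwrite('pics/j.png',o)
t=ld('top0')
for D,L,o in((t,[(190,65),(272,160),(180,262)],(130,210)),(b,[(150,80),(155,240),(318,255)],(440,300))):
    P=np.array([unproj(D,x/8.889-.5+o[0],y/8.889-.5+o[1],.05)[:2] for x,y in L]);e=np.diff(P,axis=0);print(P.round(4).tolist(),(P[0]+P[2])/2,np.linalg.norm(e,axis=1),np.degrees(np.arctan2(e[:,1],e[:,0])))
# cap base circle/top check
print(unproj(t,130+112/8.889-.5,210+147/8.889-.5,.086),unproj(b,440+300/8.889-.5,300+112/8.889-.5,.086))
E
```

```text
2 [[0, 0, 42, 43, 944], [0, 0, 15, 14, 120], [7, 0, 35, 29, 742]]
[389.86927224 208.17250674] [0.4629224  0.09639044 0.047     ]
[[0.5604, 0.3354], [0.5382, 0.3155], [0.5153, 0.3353]] [0.53780309 0.33535337] [0.02977987 0.03025183] [-138.16881426  139.23049836]
[[0.5337, 0.3173], [0.5587, 0.3371], [0.5376, 0.3605]] [0.53568721 0.33888733] [0.03190902 0.03144616] [ 38.40741034 132.1371994 ]
[0.53669106 0.33758516 0.086     ] [0.5347293  0.33950666 0.086     ]
```

View pics/j.png

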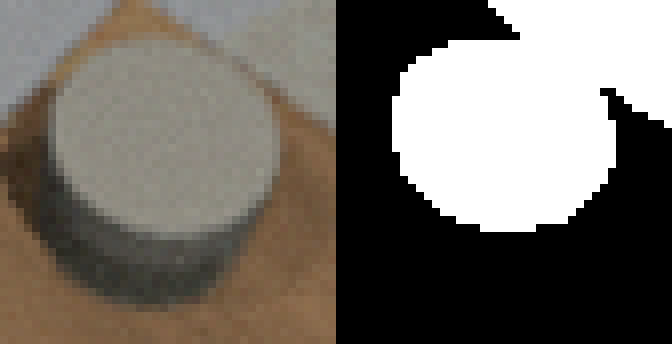

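>>> servo_tool --increments '[{"yaw": -8.5,"hand": 0},{"yaw": -8.5,"hand": 0},{"yaw": -8.5,"hand": 0},{"yaw": -8.5,"hand": 0},{"yaw": -8.5,"hand": 0},{"yaw": -8.5,"hand": 0},{"yaw": -8.5,"hand": 0},{"yaw": -8.5,"hand": 0},{"hand": 0},{"hand": 0}]' --newtons 30

```text
schema error: expected keys hand, travel, yaw
```

```bash
cat >> h.py <<'E'
from scipy.spatial.transform import Rotation as Ro
def st():
    s=manip.sense(); R=Ro.from_quat(s['tool_rot']).as_matrix(); phi=np.degrees(np.arctan2(R[1,0],R[0,0]))
    print('t',round(s['t'],2),'tcp',np.round(s['tcp_pos'],4),'phi',round(phi,2),'z',np.round(R[:,2],4),'gap',round(s['finger_gap'],4),'F',np.round(s['force'],1)); return s,R
def to(X):
    s,R=st(); print('travel mm',np.round(R.T@(np.array(X)-s['tcp_pos'])*1000,1))
E
python3 -c "
from h import *
to([.4765,.096,.12])
print(unproj(ld('scene0'),386,211.75,.047))"
```

```text
t 0.1 tcp [ 0.2334 -0.5791  0.2304] phi 21.93 z [-4.0e-04  1.9e-03 -1.0e+00] gap 0.9939 F [0.3 0.3 0.5]
travel mm [ 477.7 -535.2  111.6]
[0.475272   0.09676855 0.047     ]
```

>>> servo_tool --increments '[{"yaw": -8.5,"hand": 0,"travel": [0,0,0]},{"yaw": -8.5,"hand": 0,"travel": [0,0,0]},{"yaw": -8.5,"hand": 0,"travel": [0,0,0]},{"yaw": -8.5,"hand": 0,"travel": [0,0,0]},{"yaw": -8.5,"hand": 0,"travel": [0,0,0]},{"yaw": -8.5,"hand": 0,"travel": [0,0,0]},{"yaw": -8.5,"hand": 0,"travel": [0,0,0]},{"yaw": -8.5,"hand": 0,"travel": [0,0,0]},{"yaw": 0,"hand": 0,"travel": [0,0,0]}]' --newtons 30

```text
t: 1.0
tcp_pos: [0.2334, -0.5794, 0.2308]
tool_rot: [0.708, 0.707, 0.0, -0.0]
force: [0.2, 0.3, 0.3]
finger_gap: 0.999
```

```bash
python3 -c "
from h import *
to([.476,.0962,.12])"
```

```text
t 1.0 tcp [ 0.2334 -0.5794  0.2308] phi 89.92 z [-2.0e-04  1.1e-03 -1.0e+00] gap 0.9986 F [0.2 0.3 0.3]
travel mm [675.8 241.7 111.5]
```

>>> servo_tool --increments '[{"yaw": 0,"hand": 0,"travel": [20,30,0]},{"yaw": 0,"hand": 0,"travel": [35,30,0]},{"yaw": 0,"hand": 0,"travel": [35,30,0]},{"yaw": 0,"hand": 0,"travel": [35,30,0]},{"yaw": 0,"hand": 0,"travel": [35,30,0]},{"yaw": 0,"hand": 0,"travel": [35,30,0]},{"yaw": 0,"hand": 0,"travel": [35,30,0]},{"yaw": 0,"hand": 0,"travel": [35,30,0]},{"yaw": 0,"hand": 0,"travel": [40,0,0]},{"yaw": 0,"hand": 0,"travel": [40,0,0]},{"yaw": 0,"hand": 0,"travel": [40,0,10]},{"yaw": 0,"hand": 0,"travel": [40,0,10]},{"yaw": 0,"hand": 0,"travel": [40,0,10]},{"yaw": 0,"hand": 0,"travel": [40,0,10]},{"yaw": 0,"hand": 0,"travel": [40,0,20]},{"yaw": 0,"hand": 0,"travel": [40,0,20]},{"yaw": 0,"hand": 0,"travel": [40,0,20]},{"yaw": 0,"hand": 0,"travel": [10,0,10]},{"yaw": 0,"hand": 0,"travel": [0,0,0]}]'

```text
t: 2.9
tcp_pos: [0.473, 0.0563, 0.1201]
tool_rot: [0.707, 0.707, -0.001, -0.001]
force: [0.8, -1.1, -0.2]
finger_gap: 1.002
```

```bash
python3 -c "
from h import *
to([.476,.0962,.011])
snap('scene','s1')"
```

```text
t 2.9 tcp [0.473  0.0563 0.1201] phi 90.0 z [-3.4e-03  2.0e-04 -1.0e+00] gap 1.002 F [ 0.8 -1.1 -0.2]
travel mm [ 39.8   3.4 109.1]
```

View pics/s1.png

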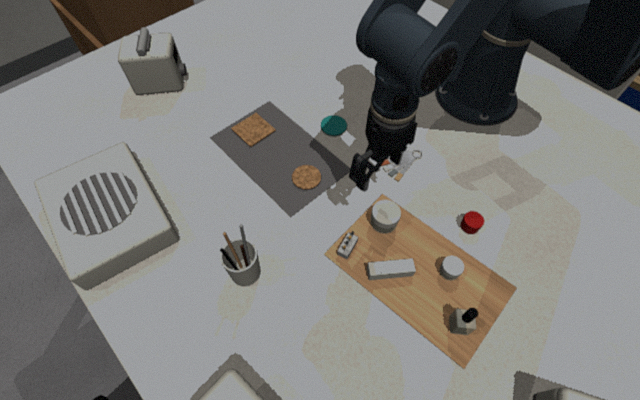

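```bash
python3 -c "
from h import *
to([.476,.0962,.011])"
```

```text
t 2.95 tcp [0.4741 0.0551 0.1209] phi 89.94 z [-1.e-03 -3.e-04 -1.e+00] gap 1.0003 F [ 0.8 -0.7  0.2]
travel mm [ 41.2   1.9 109.9]
```

>>> servo_tool --increments '[{"yaw": 0,"hand": 0,"travel": [20,1,0]},{"yaw": 0,"hand": 0,"travel": [21,1,5]},{"yaw": 0,"hand": 0,"travel": [0,0,20]},{"yaw": 0,"hand": 0,"travel": [0,0,25]},{"yaw": 0,"hand": 0,"travel": [0,0,25]},{"yaw": 0,"hand": 0,"travel": [0,0,20]},{"yaw": 0,"hand": 0,"travel": [0,0,10]},{"yaw": 0,"hand": 0,"travel": [0,0,5]},{"yaw": 0,"hand": 0,"travel": [0,0,0]},{"yaw": 0,"hand": 0,"travel": [0,0,0]},{"yaw": 0,"hand": 0.5,"travel": [0,0,0]},{"yaw": 0,"hand": 0.5,"travel": [0,0,0]},{"yaw": 0,"hand": 0.5,"travel": [0,0,0]},{"yaw": 0,"hand": 0.5,"travel": [0,0,0]},{"yaw": 0,"hand": 0.5,"travel": [0,0,0]},{"yaw": 0,"hand": 0.5,"travel": [0,0,0]}]' --newtons 20

```text
t: 4.55
tcp_pos: [0.4765, 0.096, 0.0122]
tool_rot: [0.707, 0.707, 0.0, 0.0]
force: [-0.5, -0.8, 5.4]
finger_gap: 0.697
```

```bash
python3 -c "
from h import *
to([.476,.0962,.011]); snap('scene','s2')
a=ld('s2')['im']; cv2.imwrite('pics/s2c.png',cv2.resize(a[120:290,310:480],None,fx=3.4,fy=3.4,interpolation=3))"
```

```text
t 4.55 tcp [0.4765 0.096  0.0122] phi 89.95 z [ 1.2e-03 -1.0e-04 -1.0e+00] gap 0.6966 F [-0.5 -0.8  5.4]
travel mm [ 0.2 -0.6  1.2]
```

View pics/s2c.png

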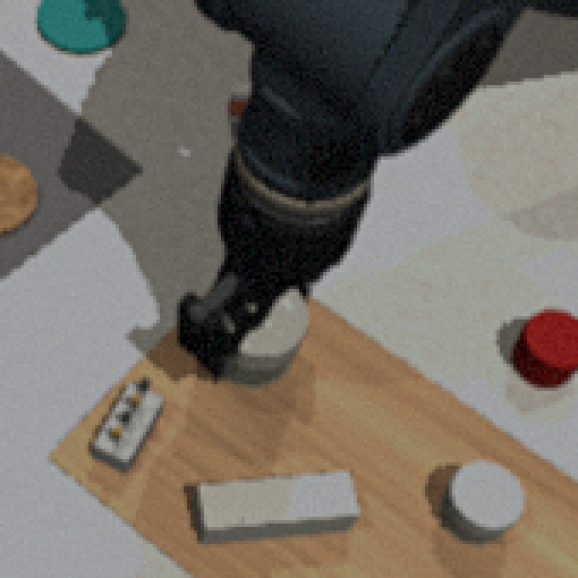

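>>> servo_tool --increments '[{"yaw": 0,"hand": 0,"travel": [0,0,0]},{"yaw": 0,"hand": 0,"travel": [0,0,0]},{"yaw": 0,"hand": 0,"travel": [0,0,0]},{"yaw": 0,"hand": 0,"travel": [0,0,0]},{"yaw": 8.5,"hand": 0,"travel": [0,0,0]},{"yaw": 8.5,"hand": 0,"travel": [0,0,0]},{"yaw": 8.5,"hand": 0,"travel": [0,0,0]},{"yaw": 8.5,"hand": 0,"travel": [0,0,0]},{"yaw": 8.5,"hand": 0,"travel": [0,0,0]},{"yaw": 8.5,"hand": 0,"travel": [0,0,0]},{"yaw": 8.5,"hand": 0,"travel": [0,0,0]},{"yaw": 8.5,"hand": 0,"travel": [0,0,0]},{"yaw": 8.5,"hand": 0,"travel": [0,0,0]},{"yaw": 8.5,"hand": 0,"travel": [0,0,0]},{"yaw": 5,"hand": 0,"travel": [0,0,0]},{"yaw": 0,"hand": 0.5,"travel": [0,0,0]},{"yaw": 0,"hand": 0.5,"travel": [0,0,0]},{"yaw": 0,"hand": 0.5,"travel": [0,0,0]},{"yaw": 0,"hand": 0.5,"travel": [0,0,0]},{"yaw": 0,"hand": 0.5,"travel": [0,0,0]}]' --newtons 30

```text
t: 6.6
tcp_pos: [0.4762, 0.096, 0.0115]
tool_rot: [1.0, -0.0, 0.0, 0.0]
force: [-0.1, 0.1, 3.0]
finger_gap: 0.691
```

```bash
python3 -c "
from h import *
s,R=st(); print(np.round(s['q'],2))
for X in ([.476,.096,.10],[.5203,-.3034,.10],[.5203,-.3034,.0185]): to(X)"
```

```text
t 6.6 tcp [0.4762 0.096  0.0115] phi -0.02 z [ 0. -0. -1.] gap 0.6906 F [-0.1  0.1  3. ]
[-0.03  0.74  1.93 -0.    0.47  1.54]
t 6.6 tcp [0.4762 0.096  0.0115] phi -0.02 z [ 0. -0. -1.] gap 0.6906 F [-0.1  0.1  3. ]
travel mm [ -0.2   0.  -88.5]
t 6.6 tcp [0.4762 0.096  0.0115] phi -0.02 z [ 0. -0. -1.] gap 0.6906 F [-0.1  0.1  3. ]
travel mm [ 44.2 399.4 -88.5]
t 6.6 tcp [0.4762 0.096  0.0115] phi -0.02 z [ 0. -0. -1.] gap 0.6906 F [-0.1  0.1  3. ]
travel mm [ 44.2 399.4  -7. ]
```

>>> servo_tool --increments '[{"yaw": 0,"hand": 0.5,"travel": [0,0,-10]},{"yaw": 0,"hand": 0.5,"travel": [0,0,-25]},{"yaw": 0,"hand": 0.5,"travel": [0,0,-20]},{"yaw": 0,"hand": 0.5,"travel": [4,15,-10]},{"yaw": 0,"hand": 0.5,"travel": [5,25,0]},{"yaw": 0,"hand": 0.5,"travel": [5,35,0]},{"yaw": 0,"hand": 0.5,"travel": [5,35,0]},{"yaw": 0,"hand": 0.5,"travel": [5,35,0]},{"yaw": 0,"hand": 0.5,"travel": [5,35,0]},{"yaw": 0,"hand": 0.5,"travel": [5,35,0]},{"yaw": 0,"hand": 0.5,"travel": [5,35,0]},{"yaw": 0,"hand": 0.5,"travel": [5,35,0]},{"yaw": 0,"hand": 0.5,"travel": [0,35,0]},{"yaw": 0,"hand": 0.5,"travel": [0,30,0]},{"yaw": 0,"hand": 0.5,"travel": [0,25,0]},{"yaw": 0,"hand": 0.5,"travel": [0,15,0]},{"yaw": 0,"hand": 0.5,"travel": [0,9,0]},{"yaw": 0,"hand": 0.5,"travel": [0,0,0]},{"yaw": 0,"hand": 0.5,"travel": [0,0,0]}]'

```text
t: 8.5
tcp_pos: [0.5194, -0.3017, 0.0762]
tool_rot: [1.0, -0.0, -0.001, -0.001]
force: [-0.0, -0.3, -0.1]
finger_gap: 0.692
```

```bash
python3 -c "
from h import *
to([.5203,-.3034,.0185]); snap('scene','s3');snap('top','t3')
a=ld('s3')['im']; b=ld('t3')['im']; cv2.imwrite('pics/s3c.png',np.hstack([cv2.resize(a[60:210,180:330],None,fx=2.6,fy=2.6,interpolation=3),cv2.resize(b[160:310,380:530],None,fx=2.6,fy=2.6,interpolation=3)]))"
```

```text
t 8.5 tcp [ 0.5194 -0.3017  0.0762] phi -0.04 z [-0.0011  0.0014 -1.    ] gap 0.6924 F [-0.  -0.3 -0.1]
travel mm [ 1.   1.7 57.7]
```

View pics/s3c.png

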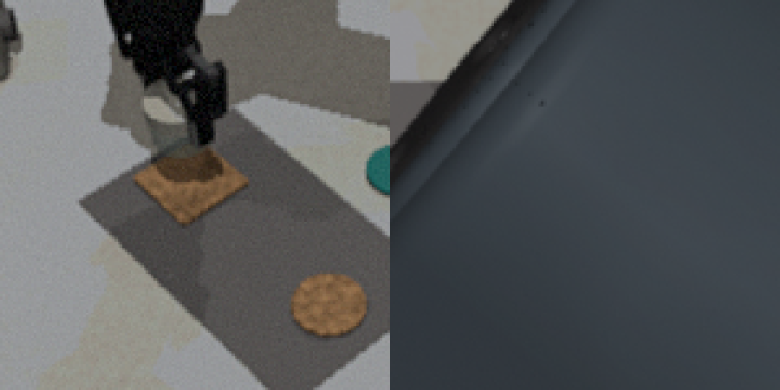

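>>> servo_tool --increments '[{"yaw": 0,"hand": 0.5,"travel": [1,1.7,10]},{"yaw": 0,"hand": 0.5,"travel": [0,0,15]},{"yaw": 0,"hand": 0.5,"travel": [0,0,15]},{"yaw": 0,"hand": 0.5,"travel": [0,0,10]},{"yaw": 0,"hand": 0.5,"travel": [0,0,5]},{"yaw": 0,"hand": 0.5,"travel": [0,0,2]},{"yaw": 0,"hand": 0.5,"travel": [0,0,0]},{"yaw": 0,"hand": 0.5,"travel": [0,0,0]},{"yaw": 0,"hand": 0.5,"travel": [0,0,0]}]'

```text
t: 9.5
tcp_pos: [0.5211, -0.3051, 0.0199]
tool_rot: [1.0, -0.001, 0.0, 0.0]
force: [0.4, -0.3, -1.3]
finger_gap: 0.69
```

```bash
python3 -c "
from h import *
to([.5203,-.3034,.0175])"
```

```text
t 9.5 tcp [ 0.5211 -0.3051  0.0199] phi -0.07 z [ 9.e-04 -8.e-04 -1.e+00] gap 0.6898 F [ 0.4 -0.3 -1.3]
travel mm [-0.8 -1.7  2.4]
```

>>> servo_tool --increments '[{"yaw": 0,"hand": 0.5,"travel": [-0.8,-1.6,0]},{"yaw": 0,"hand": 0.5,"travel": [0,0,1]},{"yaw": 0,"hand": 0.5,"travel": [0,0,0.7]},{"yaw": 0,"hand": 0.5,"travel": [0,0,0.4]},{"yaw": 0,"hand": 0.5,"travel": [0,0,0]},{"yaw": 0,"hand": 0.5,"travel": [0,0,0]}]'

```text
t: 10.1
tcp_pos: [0.52, -0.3031, 0.0175]
tool_rot: [1.0, -0.001, 0.0, -0.0]
force: [-1.5, 1.5, 2.0]
finger_gap: 0.688
```

```bash
python3 -c "
from h import *
to([.5203,-.3034,.0175])"
```

```text
t 10.1 tcp [ 0.52   -0.3031  0.0175] phi -0.07 z [ 0.  0. -1.] gap 0.6883 F [-1.5  1.5  2. ]
travel mm [ 0.3  0.3 -0. ]
```

>>> servo_tool --increments '[{"yaw": 0,"hand": 0.25,"travel": [0,0,0]},{"yaw": 0,"hand": 0.15,"travel": [0,0,0]},{"yaw": 0,"hand": 0,"travel": [0,0,0]},{"yaw": 0,"hand": 0,"travel": [0,0,0]},{"yaw": 0,"hand": 0,"travel": [0,0,0]},{"yaw": 0,"hand": 0,"travel": [0,0,-10]},{"yaw": 0,"hand": 0,"travel": [0,0,-25]},{"yaw": 0,"hand": 0,"travel": [0,0,-35]},{"yaw": 0,"hand": 0,"travel": [0,0,-40]},{"yaw": 0,"hand": 0,"travel": [-10,-40,0]},{"yaw": 0,"hand": 0,"travel": [-10,-48,0]},{"yaw": 0,"hand": 0,"travel": [-10,-48,0]},{"yaw": 0,"hand": 0,"travel": [-10,-48,0]},{"yaw": 0,"hand": 0,"travel": [-10,-48,0]},{"yaw": 0,"hand": 0,"travel": [-10,-48,0]},{"yaw": 0,"hand": 0,"travel": [0,-48,0]},{"yaw": 0,"hand": 0,"travel": [0,-48,0]},{"yaw": 0,"hand": 0,"travel": [0,-48,0]},{"yaw": 0,"hand": 0,"travel": [0,-48,0]},{"yaw": 0,"hand": 0,"travel": [0,-48,0]}]' --newtons 20

```text
t: 12.1
tcp_pos: [0.4606, 0.219, 0.1281]
tool_rot: [1.0, -0.001, 0.001, -0.0]
force: [0.0, -0.7, 0.2]
finger_gap: 0.998
```

```bash
python3 -c "
from h import *
to([.4627,.2612,.007]); snap('scene','s4');snap('top','t4')
a=ld('s4')['im']; b=ld('t4')['im']; cv2.imwrite('pics/s4c.png',np.hstack([cv2.resize(a[60:210,180:330],None,fx=2.6,fy=2.6,interpolation=3),cv2.resize(b[160:310,380:530],None,fx=2.6,fy=2.6,interpolation=3)]))"
```

```text
t 12.1 tcp [0.4606 0.219  0.1281] phi -0.06 z [ 1.3e-03  2.0e-04 -1.0e+00] gap 0.9982 F [ 0.  -0.7  0.2]
travel mm [  1.9 -42.2 121.1]
```

View pics/s4c.png

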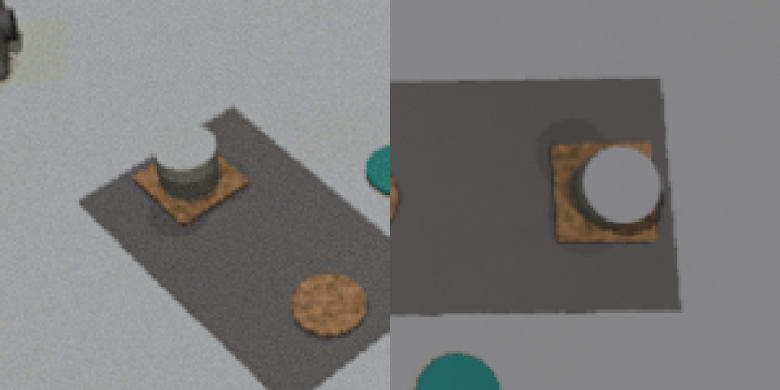

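```bash
python3 - <<'E'
from seg import *
for d in(10,15,20):
    u,v,A=cen(mask('t4',(469,231),d,d)); print(u,v,A,unproj(ld('t4'),u,v,.053))
th=np.linspace(0,2*np.pi,60)
out=[]
for f,o in(('s4',(225,95)),('t4',(430,190))):
    D=ld(f); im=cv2.resize(D['im'][o[1]:o[1]+75,o[0]:o[0]+75],None,fx=5,fy=5,interpolation=0)
    for z,r in((.053,.03),(.008,.029)):
        P=np.array([proj(D,[.52+r*np.cos(a),-.3031+r*np.sin(a),z]) for a in th]); cv2.polylines(im,[np.int32((P-o+.5)*5)],True,(0,0,255),1)
    P=np.array([proj(D,[.5203+a,-.3034+b,.008]) for a,b in((.04,.04),(.04,-.04),(-.04,-.04),(-.04,.04))]);cv2.polylines(im,[np.int32((P-o+.5)*5)],True,(0,255,0),1)
    out.append(im)
cv2.imwrite('pics/ov.png',np.hstack(out))
E
```

```text
468.7296849087894 230.46434494195688 603.0 [ 0.52129893 -0.30424003  0.053     ]
468.6618122977346 230.40453074433657 618.0 [ 0.52142119 -0.30411454  0.053     ]
468.71181102362203 230.41574803149607 635.0 [ 0.52139701 -0.30421222  0.053     ]
```

View pics/ov.png

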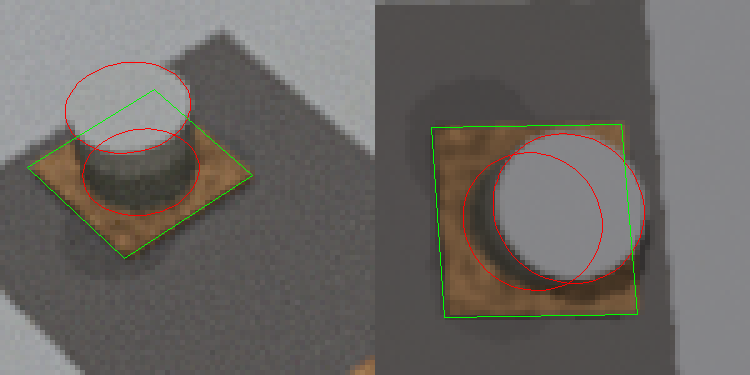

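>>> servo_tool --increments '[{"yaw": 0,"hand": 0,"travel": [1,-20,0]},{"yaw": 0,"hand": 0,"travel": [1,-15,0]},{"yaw": 0,"hand": 0,"travel": [0,-7,10]},{"yaw": 0,"hand": 0,"travel": [0,0,25]},{"yaw": 0,"hand": 0,"travel": [0,0,25]},{"yaw": 0,"hand": 0,"travel": [0,0,10]},{"yaw": 0,"hand": 0,"travel": [0,0,0]},{"yaw": 0,"hand": 0,"travel": [0,0,0]}]'

```text
t: 13.0
tcp_pos: [0.463, 0.2585, 0.0574]
tool_rot: [1.0, -0.001, 0.0, 0.0]
force: [0.3, -0.6, 0.5]
finger_gap: 0.999
```

```bash
python3 -c "
from h import *
to([.4627,.2612,.007])"
```

```text
t 13.0 tcp [0.463  0.2585 0.0574] phi -0.11 z [ 1.e-04 -0.e+00 -1.e+00] gap 0.9993 F [ 0.3 -0.6  0.5]
travel mm [-0.3 -2.7 50.4]
```

>>> servo_tool --increments '[{"yaw": 0,"hand": 0,"travel": [0,-2.7,20]},{"yaw": 0,"hand": 0,"travel": [0,0,18]},{"yaw": 0,"hand": 0,"travel": [0,0,9]},{"yaw": 0,"hand": 0,"travel": [0,0,3]},{"yaw": 0,"hand": 0,"travel": [0,0,0]},{"yaw": 0,"hand": 0.7,"travel": [0,0,0]},{"yaw": 0,"hand": 0.7,"travel": [0,0,0]},{"yaw": 0,"hand": 0.7,"travel": [0,0,0]},{"yaw": 0,"hand": 0.7,"travel": [0,0,0]},{"yaw": 0,"hand": 0.7,"travel": [0,0,0]},{"yaw": 0,"hand": 0.7,"travel": [0,0,0]},{"yaw": 0,"hand": 0.7,"travel": [0,0,0]}]'

```text
t: 14.2
tcp_pos: [0.463, 0.2617, 0.0079]
tool_rot: [1.0, -0.001, 0.0, -0.0]
force: [-0.8, -0.3, 5.8]
finger_gap: 0.485
```

```bash
python3 -c "
from h import *
to([.4627,.2612,.007]); snap('scene','s5')
a=ld('s5')['im']; cv2.imwrite('pics/s5c.png',cv2.resize(a[180:340,380:540],None,fx=3,fy=3,interpolation=3))"
```

```text
t 14.2 tcp [0.463  0.2617 0.0079] phi -0.07 z [ 1.e-03  3.e-04 -1.e+00] gap 0.4845 F [-0.8 -0.3  5.8]
travel mm [-0.3  0.5  0.9]
```

View pics/s5c.png

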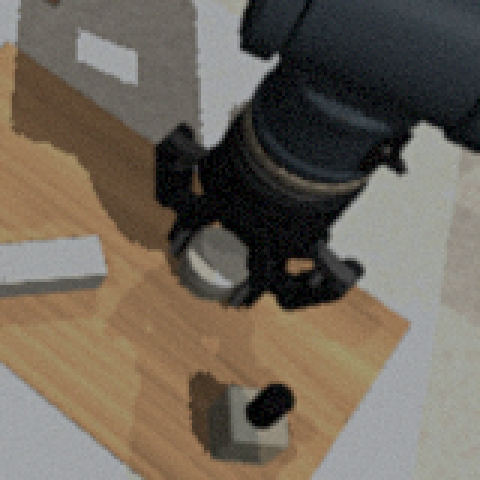

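>>> servo_tool --increments '[{"yaw": 0,"hand": 0.2,"travel": [0,0,0]},{"yaw": 0,"hand": 0.2,"travel": [0,0,0]},{"yaw": 0,"hand": 0.2,"travel": [0,0,0]},{"yaw": -8.5,"hand": 0.2,"travel": [0,0,0]},{"yaw": -8.5,"hand": 0.2,"travel": [0,0,0]},{"yaw": -8.5,"hand": 0.2,"travel": [0,0,0]},{"yaw": -8.5,"hand": 0.2,"travel": [0,0,0]},{"yaw": -8.5,"hand": 0.2,"travel": [0,0,0]},{"yaw": -8.5,"hand": 0.2,"travel": [0,0,0]},{"yaw": -8.5,"hand": 0.2,"travel": [0,0,0]},{"yaw": -8.5,"hand": 0.2,"travel": [0,0,0]},{"yaw": -8.5,"hand": 0.2,"travel": [0,0,0]},{"yaw": -8.5,"hand": 0.2,"travel": [0,0,0]},{"yaw": -5,"hand": 0.2,"travel": [0,0,0]},{"yaw": 0,"hand": 0.7,"travel": [0,0,0]},{"yaw": 0,"hand": 0.7,"travel": [0,0,0]},{"yaw": 0,"hand": 0.7,"travel": [0,0,0]},{"yaw": 0,"hand": 0.7,"travel": [0,0,0]},{"yaw": 0,"hand": 0.7,"travel": [0,0,0]},{"yaw": 0,"hand": 0.7,"travel": [0,0,0]}]'

```text
t: 16.25
tcp_pos: [0.4626, 0.2616, 0.0072]
tool_rot: [0.708, 0.707, -0.0, -0.0]
force: [-0.1, -0.4, -0.5]
finger_gap: 0.487
```

```bash
python3 -c "
from h import *
to([.520,-.3031,.11])"
```

```text
t 16.25 tcp [0.4626 0.2616 0.0072] phi 89.92 z [-2.e-04 -1.e-04 -1.e+00] gap 0.487 F [-0.1 -0.4 -0.5]
travel mm [-564.6   58.2 -102.8]
```

>>> servo_tool --increments '[{"yaw": 0,"hand": 0.7,"travel": [0,0,-10]},{"yaw": 0,"hand": 0.7,"travel": [0,0,-25]},{"yaw": 0,"hand": 0.7,"travel": [0,0,-30]},{"yaw": 0,"hand": 0.7,"travel": [-10,4,-25]},{"yaw": 0,"hand": 0.7,"travel": [-25,4,-13]},{"yaw": 0,"hand": 0.7,"travel": [-38,4,0]},{"yaw": 0,"hand": 0.7,"travel": [-42,4,0]},{"yaw": 0,"hand": 0.7,"travel": [-42,4,0]},{"yaw": 0,"hand": 0.7,"travel": [-42,4,0]},{"yaw": 0,"hand": 0.7,"travel": [-42,4,0]},{"yaw": 0,"hand": 0.7,"travel": [-42,5,0]},{"yaw": 0,"hand": 0.7,"travel": [-42,5,0]},{"yaw": 0,"hand": 0.7,"travel": [-42,5,0]},{"yaw": 0,"hand": 0.7,"travel": [-42,5,0]},{"yaw": 0,"hand": 0.7,"travel": [-42,5,0]},{"yaw": 0,"hand": 0.7,"travel": [-42,5,0]},{"yaw": 0,"hand": 0.7,"travel": [-38,0,0]},{"yaw": 0,"hand": 0.7,"travel": [-20,0,0]},{"yaw": 0,"hand": 0.7,"travel": [-13,0,0]},{"yaw": 0,"hand": 0.7,"travel": [0,0,0]}]' --newtons 30

```text
t: 18.25
tcp_pos: [0.5199, -0.3033, 0.1103]
tool_rot: [0.708, 0.706, 0.0, 0.0]
force: [-0.5, -0.1, -0.8]
finger_gap: 0.482
```

>>> servo_tool --increments '[{"yaw": 0,"hand": 0.7,"travel": [0,0,0]},{"yaw": 0,"hand": 0.7,"travel": [0,0,0]}]'

```text
t: 18.45
tcp_pos: [0.5197, -0.3003, 0.1101]
tool_rot: [0.707, 0.707, 0.0, -0.001]
force: [-0.2, -0.2, 0.4]
finger_gap: 0.484
```

```bash
python3 -c "
from h import *
to([.520,-.3031,.0595]); snap('scene','s6')
a=ld('s6')['im']; cv2.imwrite('pics/s6c.png',cv2.resize(a[40:200,170:330],None,fx=3,fy=3,interpolation=3))"
```

```text
t 18.45 tcp [ 0.5197 -0.3003  0.1101] phi 90.03 z [-0.0012  0.0015 -1.    ] gap 0.4842 F [-0.2 -0.2  0.4]
travel mm [-2.9  0.4 50.6]
```

View pics/s6c.png

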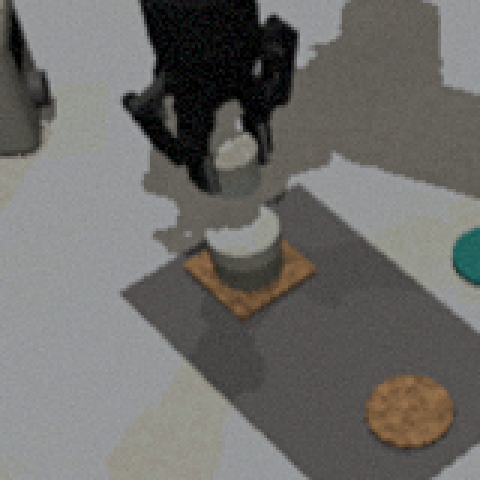

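>>> servo_tool --increments '[{"yaw": 0,"hand": 0.7,"travel": [0,0,10]},{"yaw": 0,"hand": 0.7,"travel": [0,0,15]},{"yaw": 0,"hand": 0.7,"travel": [0,0,13]},{"yaw": 0,"hand": 0.7,"travel": [0,0,7]},{"yaw": 0,"hand": 0.7,"travel": [0,0,3]},{"yaw": 0,"hand": 0.7,"travel": [0,0,0]},{"yaw": 0,"hand": 0.7,"travel": [0,0,0]},{"yaw": 0,"hand": 0.7,"travel": [0,0,0]}]'

```text
t: 19.3
tcp_pos: [0.5204, -0.3028, 0.0628]
tool_rot: [0.708, 0.707, 0.0, 0.001]
force: [-0.5, 0.4, -0.7]
finger_gap: 0.48
```

```bash
python3 -c "
from h import *
to([.520,-.3031,.0582])"
```

```text
t 19.3 tcp [ 0.5204 -0.3028  0.0628] phi 89.93 z [ 9.e-04 -8.e-04 -1.e+00] gap 0.4804 F [-0.5  0.4 -0.7]
travel mm [-0.3 -0.4  4.6]
```

>>> servo_tool --increments '[{"yaw": 0,"hand": 0.7,"travel": [-0.3,-0.4,2]},{"yaw": 0,"hand": 0.7,"travel": [0,0,1]},{"yaw": 0,"hand": 0.7,"travel": [0,0,0.7]},{"yaw": 0,"hand": 0.7,"travel": [0,0,0.5]},{"yaw": 0,"hand": 0.7,"travel": [0,0,0.3]},{"yaw": 0,"hand": 0.7,"travel": [0,0,0]},{"yaw": 0,"hand": 0.7,"travel": [0,0,0]},{"yaw": 0,"hand": 0.7,"travel": [0,0,0]}]'

```text
t: 20.1
tcp_pos: [0.5196, -0.3028, 0.0582]
tool_rot: [0.707, 0.707, -0.0, 0.0]
force: [-2.1, 0.4, 5.5]
finger_gap: 0.48
```

```bash
python3 -c "
from h import *
to([.520,-.3031,.0582])"
```

```text
t 20.1 tcp [ 0.5196 -0.3028  0.0582] phi 89.94 z [ 1.e-04 -2.e-04 -1.e+00] gap 0.4798 F [-2.1  0.4  5.5]
travel mm [-0.3  0.4  0. ]
```

>>> servo_tool --increments '[{"yaw": 0,"hand": 0.45,"travel": [0,0,0]},{"yaw": 0,"hand": 0.3,"travel": [0,0,0]},{"yaw": 0,"hand": 0,"travel": [0,0,0]},{"yaw": 0,"hand": 0,"travel": [0,0,0]},{"yaw": 0,"hand": 0,"travel": [0,0,0]},{"yaw": 0,"hand": 0,"travel": [0,0,-10]},{"yaw": 0,"hand": 0,"travel": [0,0,-25]},{"yaw": 0,"hand": 0,"travel": [0,0,-35]},{"yaw": 0,"hand": 0,"travel": [20,0,-15]},{"yaw": 0,"hand": 0,"travel": [45,0,0]},{"yaw": 0,"hand": 0,"travel": [48,0,0]},{"yaw": 0,"hand": 0,"travel": [48,0,0]},{"yaw": 0,"hand": 0,"travel": [48,0,0]},{"yaw": 0,"hand": 0,"travel": [48,0,0]},{"yaw": 0,"hand": 0,"travel": [48,0,0]},{"yaw": 0,"hand": 0,"travel": [48,0,0]},{"yaw": 0,"hand": 0,"travel": [48,0,0]},{"yaw": 0,"hand": 0,"travel": [48,0,0]},{"yaw": 0,"hand": 0,"travel": [48,0,0]},{"yaw": 0,"hand": 0,"travel": [48,0,0]}]'

```text
t: 22.1
tcp_pos: [0.5202, 0.2443, 0.1436]
tool_rot: [0.707, 0.707, 0.001, 0.0]
force: [0.5, 0.5, 0.6]
finger_gap: 1.003
```

>>> servo_tool --increments '[{"yaw": 8,"hand": 0,"travel": [0,0,0]},{"yaw": 8,"hand": 0,"travel": [0,0,0]},{"yaw": 8,"hand": 0,"travel": [0,0,0]},{"yaw": 8,"hand": 0,"travel": [0,0,0]},{"yaw": 8,"hand": 0,"travel": [0,0,0]},{"yaw": 7,"hand": 0,"travel": [0,0,0]},{"yaw": 0,"hand": 0,"travel": [0,0,0]}]'

```text
t: 22.8
tcp_pos: [0.5203, 0.2423, 0.1434]
tool_rot: [0.931, 0.366, 0.0, 0.0]
force: [-0.5, -0.3, -0.9]
finger_gap: 0.994
```

```bash
python3 - <<'E'
from seg import *
to([.5363,.3375,.12]); snap('scene','s7');snap('top','t7')
th=np.linspace(0,2*np.pi,60)
out=[]
for f,o in(('s7',(215,75)),('t7',(430,190))):
    D=ld(f); im=cv2.resize(D['im'][o[1]:o[1]+75,o[0]:o[0]+75],None,fx=5,fy=5,interpolation=0)
    for z,r in((.085,.021),(.053,.02),(.053,.03),(.008,.029)):
        P=np.array([proj(D,[.52+r*np.cos(a),-.3031+r*np.sin(a),z]) for a in th]); cv2.polylines(im,[np.int32((P-o+.5)*5)],True,(0,0,255),1)
    out.append(im)
cv2.imwrite('pics/ov7.png',np.hstack(out))
E
```

```text
t 22.8 tcp [0.5203 0.2423 0.1434] phi 42.95 z [ 7.e-04  2.e-04 -1.e+00] gap 0.9939 F [-0.5 -0.3 -0.9]
travel mm [ 76.5 -58.8  23.4]
```

View pics/ov7.png

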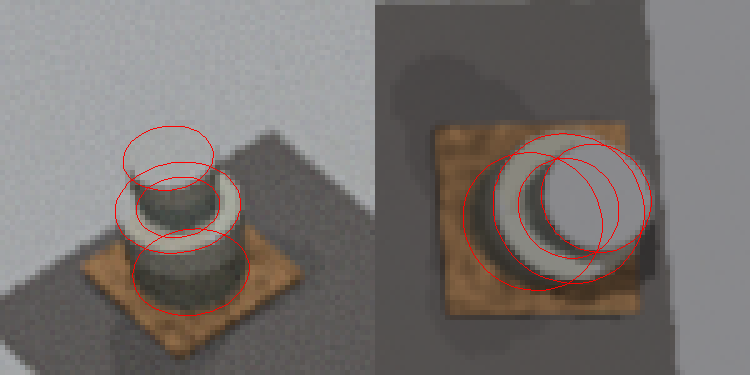

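View pics/s7.png

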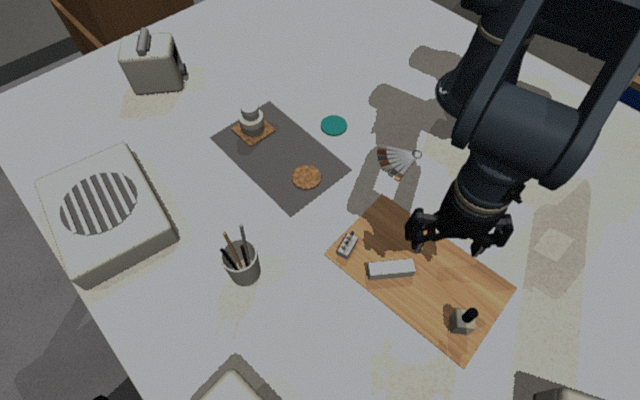

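>>> servo_tool --increments '[{"yaw": 0,"hand": 0,"travel": [25,-20,0]},{"yaw": 0,"hand": 0,"travel": [25,-20,5]},{"yaw": 0,"hand": 0,"travel": [18,-13,10]},{"yaw": 0,"hand": 0,"travel": [8,-6,10]},{"yaw": 0,"hand": 0,"travel": [0,0,0]},{"yaw": 0,"hand": 0,"travel": [0,0,0]},{"yaw": 0,"hand": 0,"travel": [0,0,0]}]'

```text
t: 23.6
tcp_pos: [0.5356, 0.3361, 0.1179]
tool_rot: [0.931, 0.366, -0.0, 0.0]
force: [-0.2, -0.4, 0.6]
finger_gap: 1.002
```

```bash
python3 -c "
from h import *
to([.5363,.3375,.022]); snap('scene','s8');snap('top','t8')
a=ld('s8')['im']; b=ld('t8')['im']; cv2.imwrite('pics/s8c.png',np.hstack([cv2.resize(a[230:380,400:550],None,fx=2.6,fy=2.6,interpolation=3),cv2.resize(b[160:310,100:250],None,fx=2.6,fy=2.6,interpolation=3)]))"
```

```text
t 23.6 tcp [0.5356 0.3361 0.1179] phi 42.9 z [-4.e-04 -5.e-04 -1.e+00] gap 1.0018 F [-0.2 -0.4  0.6]
travel mm [ 1.5 -0.6 95.9]
```

View pics/s8c.png

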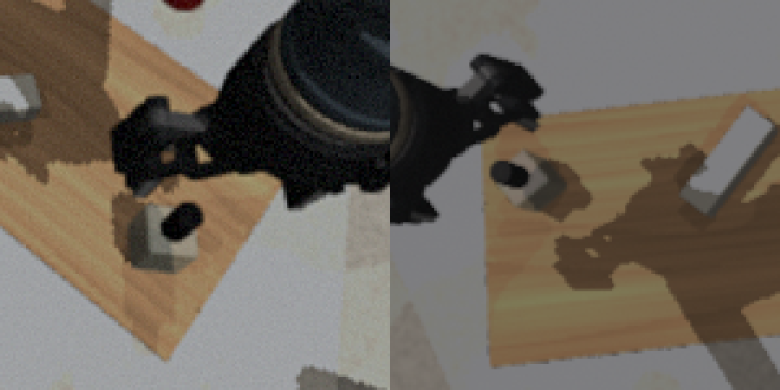

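>>> servo_tool --increments '[{"yaw": 0,"hand": 0,"travel": [1.5,-0.6,15]},{"yaw": 0,"hand": 0,"travel": [0,0,25]},{"yaw": 0,"hand": 0,"travel": [0,0,25]},{"yaw": 0,"hand": 0,"travel": [0,0,18]},{"yaw": 0,"hand": 0,"travel": [0,0,9]},{"yaw": 0,"hand": 0,"travel": [0,0,3]},{"yaw": 0,"hand": 0,"travel": [0,0,0]},{"yaw": 0,"hand": 0.5,"travel": [0,0,0]},{"yaw": 0,"hand": 0.55,"travel": [0,0,0]},{"yaw": 0,"hand": 0.6,"travel": [0,0,0]},{"yaw": 0,"hand": 0.8,"travel": [0,0,0]},{"yaw": 0,"hand": 0.8,"travel": [0,0,0]},{"yaw": 0,"hand": 0.8,"travel": [0,0,0]},{"yaw": 0,"hand": 0.8,"travel": [0,0,0]}]' --newtons 20

```text
t: 25.1
tcp_pos: [0.5369, 0.3389, 0.0235]
tool_rot: [0.931, 0.366, 0.001, -0.0]
force: [-0.3, 0.0, 6.3]
finger_gap: 0.399
```

```bash
python3 -c "
from h import *
to([.5363,.3375,.022]); snap('scene','s9');snap('top','t9')
a=ld('s9')['im']; b=ld('t9')['im']; cv2.imwrite('pics/s9c.png',np.hstack([cv2.resize(a[230:380,400:550],None,fx=2.6,fy=2.6,interpolation=3),cv2.resize(b[160:310,100:250],None,fx=2.6,fy=2.6,interpolation=3)]))"
```

```text
t 25.1 tcp [0.5369 0.3389 0.0235] phi 42.93 z [ 1.3e-03  5.0e-04 -1.0e+00] gap 0.3985 F [-0.3  0.   6.3]
travel mm [-1.4  0.6  1.5]
```

View pics/s9c.png

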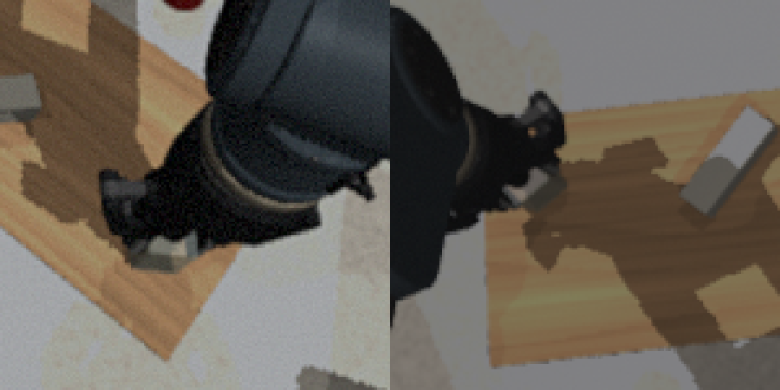

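>>> servo_tool --increments '[{"yaw": 0,"hand": 0.2,"travel": [0,0,0]},{"yaw": 0,"hand": 0.2,"travel": [0,0,0]},{"yaw": 0,"hand": 0.2,"travel": [0,0,0]},{"yaw": -8.5,"hand": 0.2,"travel": [0,0,0]},{"yaw": -8.5,"hand": 0.2,"travel": [0,0,0]},{"yaw": -8.5,"hand": 0.2,"travel": [0,0,0]},{"yaw": -8.5,"hand": 0.2,"travel": [0,0,0]},{"yaw": -8.5,"hand": 0.2,"travel": [0,0,0]},{"yaw": -8.5,"hand": 0.2,"travel": [0,0,0]},{"yaw": -8.5,"hand": 0.2,"travel": [0,0,0]},{"yaw": -8.5,"hand": 0.2,"travel": [0,0,0]},{"yaw": -8.5,"hand": 0.2,"travel": [0,0,0]},{"yaw": -8.5,"hand": 0.2,"travel": [0,0,0]},{"yaw": -5,"hand": 0.2,"travel": [0,0,0]},{"yaw": 0,"hand": 0.8,"travel": [0,0,0]},{"yaw": 0,"hand": 0.8,"travel": [0,0,0]},{"yaw": 0,"hand": 0.8,"travel": [0,0,0]},{"yaw": 0,"hand": 0.8,"travel": [0,0,0]},{"yaw": 0,"hand": 0.8,"travel": [0,0,0]},{"yaw": 0,"hand": 0.8,"travel": [0,0,0]}]'

```text
t: 27.2
tcp_pos: [0.5363, 0.3386, 0.0226]
tool_rot: [0.399, 0.917, -0.0, -0.0]
force: [-0.3, 0.8, 0.1]
finger_gap: 0.397
```

```bash
python3 -c "
from h import *
to([.5201,-.104,.08])"
```

```text
t 27.2 tcp [0.5363 0.3386 0.0226] phi 132.91 z [-2.e-04 -0.e+00 -1.e+00] gap 0.3973 F [-0.3  0.8  0.1]
travel mm [-313.1 -313.3  -57.4]
```

>>> servo_tool --increments '[{"yaw": 0,"hand": 0.8,"travel": [0,0,-8]},{"yaw": 0,"hand": 0.8,"travel": [0,0,-20]},{"yaw": 0,"hand": 0.8,"travel": [0,0,-22]},{"yaw": 0,"hand": 0.8,"travel": [-8,-8,-10]},{"yaw": 0,"hand": 0.8,"travel": [-16,-16,0]},{"yaw": 0,"hand": 0.8,"travel": [-24,-24,0]},{"yaw": 0,"hand": 0.8,"travel": [-26,-26,0]},{"yaw": 0,"hand": 0.8,"travel": [-26,-26,0]},{"yaw": 0,"hand": 0.8,"travel": [-26,-26,0]},{"yaw": 0,"hand": 0.8,"travel": [-26,-26,0]},{"yaw": 0,"hand": 0.8,"travel": [-26,-26,0]},{"yaw": 0,"hand": 0.8,"travel": [-26,-26,0]},{"yaw": 0,"hand": 0.8,"travel": [-26,-26,0]},{"yaw": 0,"hand": 0.8,"travel": [-26,-26,0]},{"yaw": 0,"hand": 0.8,"travel": [-24,-24,0]},{"yaw": 0,"hand": 0.8,"travel": [-18,-18,0]},{"yaw": 0,"hand": 0.8,"travel": [-10,-10,0]},{"yaw": 0,"hand": 0.8,"travel": [-5,-5,0]},{"yaw": 0,"hand": 0.8,"travel": [0,0,0]}]' --newtons 30

```text
t: 29.1
tcp_pos: [0.5202, -0.1041, 0.0827]
tool_rot: [0.4, 0.917, 0.0, -0.0]
force: [0.2, -0.1, -1.0]
finger_gap: 0.39
```

>>> servo_tool --increments '[{"yaw": 7,"hand": 0.8,"travel": [0,0,0]},{"yaw": 7,"hand": 0.8,"travel": [0,0,0]},{"yaw": 7,"hand": 0.8,"travel": [0,0,0]},{"yaw": 7,"hand": 0.8,"travel": [0,0,0]},{"yaw": 7,"hand": 0.8,"travel": [0,0,0]},{"yaw": 5,"hand": 0.8,"travel": [0,0,0]},{"yaw": 3,"hand": 0.8,"travel": [0,0,0]},{"yaw": 0,"hand": 0.8,"travel": [0,0,0]},{"yaw": 0,"hand": 0.8,"travel": [0,0,0]}]'

```text
t: 30.0
tcp_pos: [0.5202, -0.1025, 0.0827]
tool_rot: [0.707, 0.708, -0.0, -0.0]
force: [-0.6, 0.1, -0.8]
finger_gap: 0.397
```

```bash
python3 -c "
from h import *
to([.5196,-.104,.032]); snap('scene','s10')
a=ld('s10')['im']; cv2.imwrite('pics/s10c.png',cv2.resize(a[60:240,200:400],None,fx=3,fy=3,interpolation=3))"
```

```text
t 30.0 tcp [ 0.5202 -0.1025  0.0827] phi 90.09 z [-4.e-04  3.e-04 -1.e+00] gap 0.3967 F [-0.6  0.1 -0.8]
travel mm [-1.5 -0.6 50.7]
```

View pics/s10c.png

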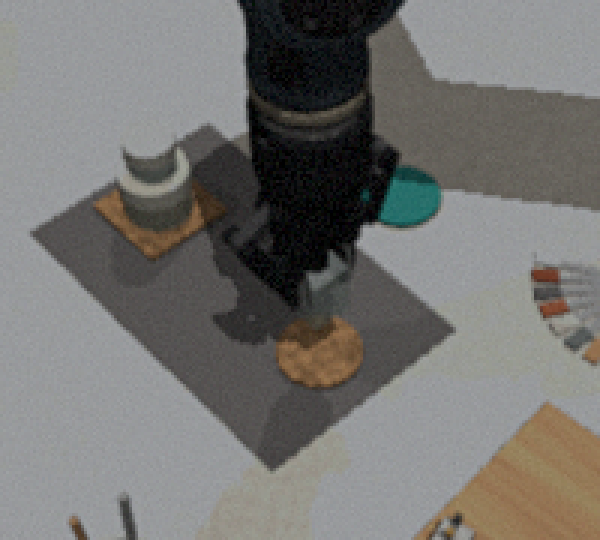

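>>> servo_tool --increments '[{"yaw": 0,"hand": 0.8,"travel": [-1,-0.5,10]},{"yaw": 0,"hand": 0.8,"travel": [0,0,15]},{"yaw": 0,"hand": 0.8,"travel": [0,0,13]},{"yaw": 0,"hand": 0.8,"travel": [0,0,8]},{"yaw": 0,"hand": 0.8,"travel": [0,0,3]},{"yaw": 0,"hand": 0.8,"travel": [0,0,0]},{"yaw": 0,"hand": 0.8,"travel": [0,0,0]},{"yaw": 0,"hand": 0.8,"travel": [0,0,0]}]'

```text
t: 30.85
tcp_pos: [0.5203, -0.1049, 0.0342]
tool_rot: [0.708, 0.707, 0.0, 0.0]
force: [-0.4, -0.0, -1.6]
finger_gap: 0.391
```

```bash
python3 -c "
from h import *
to([.5196,-.104,.0286])"
```

```text
t 30.85 tcp [ 0.5203 -0.1049  0.0342] phi 89.93 z [ 1.e-03 -4.e-04 -1.e+00] gap 0.3905 F [-0.4 -0.  -1.6]
travel mm [ 0.9 -0.7  5.6]
```

>>> servo_tool --increments '[{"yaw": 0,"hand": 0.8,"travel": [0.8,-0.6,2.5]},{"yaw": 0,"hand": 0.8,"travel": [0,0,1.5]},{"yaw": 0,"hand": 0.8,"travel": [0,0,0.7]},{"yaw": 0,"hand": 0.8,"travel": [0,0,0.5]},{"yaw": 0,"hand": 0.8,"travel": [0,0,0.3]},{"yaw": 0,"hand": 0.8,"travel": [0,0,0]},{"yaw": 0,"hand": 0.8,"travel": [0,0,0]}]'

```text
t: 31.55
tcp_pos: [0.5193, -0.1039, 0.0286]
tool_rot: [0.707, 0.707, 0.0, 0.0]
force: [-0.9, 0.9, 5.7]
finger_gap: 0.395
```

```bash
python3 -c "
from h import *
to([.5196,-.104,.0286])"
```

```text
t 31.55 tcp [ 0.5193 -0.1039  0.0286] phi 89.94 z [ 1.e-04 -1.e-04 -1.e+00] gap 0.3951 F [-0.9  0.9  5.7]
travel mm [-0.1  0.3  0. ]
```

>>> servo_tool --increments '[{"yaw": 0,"hand": 0.55,"travel": [0,0,0]},{"yaw": 0,"hand": 0.4,"travel": [0,0,0]},{"yaw": 0,"hand": 0,"travel": [0,0,0]},{"yaw": 0,"hand": 0,"travel": [0,0,0]},{"yaw": 0,"hand": 0,"travel": [0,0,0]},{"yaw": 0,"hand": 0,"travel": [0,0,-10]},{"yaw": 0,"hand": 0,"travel": [0,0,-25]},{"yaw": 0,"hand": 0,"travel": [0,0,-35]},{"yaw": 0,"hand": 0,"travel": [0,0,-25]},{"yaw": 0,"hand": 0,"travel": [20,4,-5]},{"yaw": 0,"hand": 0,"travel": [45,4,0]},{"yaw": 0,"hand": 0,"travel": [45,4,0]},{"yaw": 0,"hand": 0,"travel": [45,4,0]},{"yaw": 0,"hand": 0,"travel": [45,4,0]},{"yaw": 0,"hand": 0,"travel": [45,4,0]},{"yaw": 0,"hand": 0,"travel": [30,7,0]},{"yaw": 0,"hand": 0,"travel": [10,0,0]}]'

```text
t: 33.25
tcp_pos: [0.5513, 0.1842, 0.1291]
tool_rot: [0.706, 0.708, 0.001, 0.001]
force: [-0.5, -1.0, -0.1]
finger_gap: 0.995
```

>>> servo_tool --increments '[{"yaw": -8.5,"hand": 0,"travel": [0,0,0]},{"yaw": -8.5,"hand": 0,"travel": [0,0,0]},{"yaw": -8.5,"hand": 0,"travel": [0,0,0]},{"yaw": -8.5,"hand": 0,"travel": [0,0,0]},{"yaw": -8.5,"hand": 0,"travel": [0,0,0]},{"yaw": -8.5,"hand": 0,"travel": [0,0,0]},{"yaw": -2.5,"hand": 0,"travel": [0,0,0]},{"yaw": 0,"hand": 0,"travel": [0,0,0]},{"yaw": 0,"hand": 0,"travel": [0,0,0]}]'

```text
t: 34.15
tcp_pos: [0.5505, 0.1804, 0.1285]
tool_rot: [0.315, 0.949, -0.0, -0.0]
force: [0.1, -0.7, 0.0]
finger_gap: 0.997
```

```bash
python3 - <<'E'
from seg import *
to([.5505,.1805,.006]); snap('scene','s11');snap('top','t11')
th=np.linspace(0,2*np.pi,60)
out=[]
for f,o in(('s11',(265,130)),('t11',(335,195))):
    D=ld(f); im=cv2.resize(D['im'][o[1]:o[1]+75,o[0]:o[0]+75],None,fx=5,fy=5,interpolation=0)
    x0,y0=.5193,-.1039
    for z in(.056,.008):
        P=np.array([proj(D,[x0+a,y0+b,z]) for a,b in((.017,.017),(.017,-.017),(-.017,-.017),(-.017,.017))]);cv2.polylines(im,[np.int32((P-o+.5)*5)],True,(0,0,255),1)
    P=np.array([proj(D,[.5196+.034*np.cos(a),-.104+.034*np.sin(a),.008]) for a in th]); cv2.polylines(im,[np.int32((P-o+.5)*5)],True,(0,255,0),1)
    out.append(im)
cv2.imwrite('pics/ov11.png',np.hstack(out))
a=ld('s11')['im']; b=ld('t11')['im']; cv2.imwrite('pics/s11c.png',np.hstack([cv2.resize(a[180:330,300:450],None,fx=2.6,fy=2.6,interpolation=3),cv2.resize(b[160:310,150:300],None,fx=2.6,fy=2.6,interpolation=3)]))
E
```

```text
t 34.15 tcp [0.5505 0.1804 0.1285] phi 143.33 z [-1.e-04 -2.e-04 -1.e+00] gap 0.9965 F [ 0.1 -0.7  0. ]
travel mm [1.000e-01 1.000e-01 1.225e+02]
```

View pics/ov11.png

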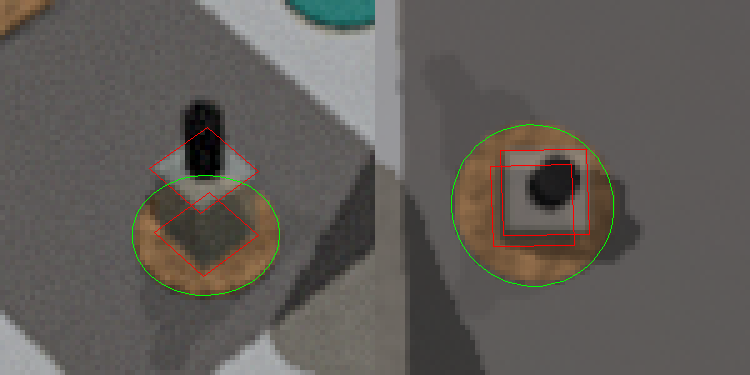

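View pics/s11c.png

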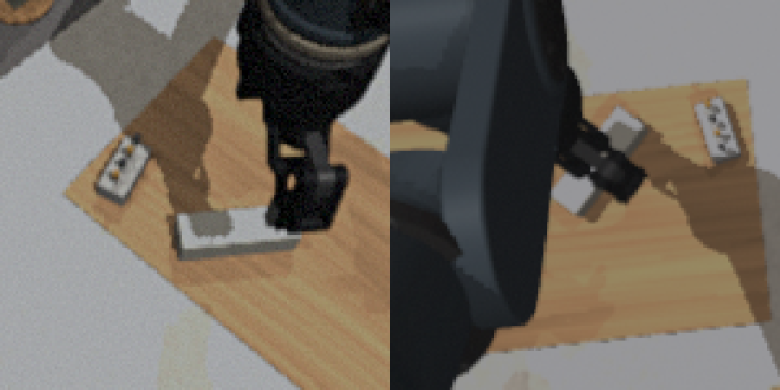

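>>> servo_tool --increments '[{"yaw": 0,"hand": 0,"travel": [0,0,15]},{"yaw": 0,"hand": 0,"travel": [0,0,30]},{"yaw": 0,"hand": 0,"travel": [0,0,30]},{"yaw": 0,"hand": 0,"travel": [0,0,25]},{"yaw": 0,"hand": 0,"travel": [0,0,14]},{"yaw": 0,"hand": 0,"travel": [0,0,6]},{"yaw": 0,"hand": 0,"travel": [0,0,2]},{"yaw": 0,"hand": 0,"travel": [0,0,0]},{"yaw": 0,"hand": 0.5,"travel": [0,0,0]},{"yaw": 0,"hand": 0.6,"travel": [0,0,0]},{"yaw": 0,"hand": 0.9,"travel": [0,0,0]},{"yaw": 0,"hand": 0.9,"travel": [0,0,0]},{"yaw": 0,"hand": 0.9,"travel": [0,0,0]},{"yaw": 0,"hand": 0.9,"travel": [0,0,0]},{"yaw": 0,"hand": 0.9,"travel": [0,0,0]},{"yaw": 0,"hand": 0.9,"travel": [0,0,0]}]' --newtons 25

```text
t: 35.85
tcp_pos: [0.551, 0.1811, 0.0067]
tool_rot: [0.314, 0.95, 0.0, 0.0]
force: [-0.1, 0.9, 6.7]
finger_gap: 0.324
```

```bash
python3 - <<'E'
from seg import *
to([.5505,.1805,.006]);
to([.5194,-.204,.08]); snap('scene','s12');snap('top','t12')
a=ld('s12')['im']; b=ld('t12')['im']; cv2.imwrite('pics/s12c.png',np.hstack([cv2.resize(a[180:330,300:450],None,fx=2.6,fy=2.6,interpolation=3),cv2.resize(b[160:310,150:300],None,fx=2.6,fy=2.6,interpolation=3)]))
E
```

```text
t 35.85 tcp [0.551  0.1811 0.0067] phi 143.43 z [ 8.e-04  1.e-04 -1.e+00] gap 0.3241 F [-0.1  0.9  6.7]
travel mm [ 0.  -0.8  0.7]
t 35.85 tcp [0.551  0.1811 0.0067] phi 143.43 z [ 8.e-04  1.e-04 -1.e+00] gap 0.3241 F [-0.1  0.9  6.7]
travel mm [-204.1 -328.1  -73.3]
```

View pics/s12c.png

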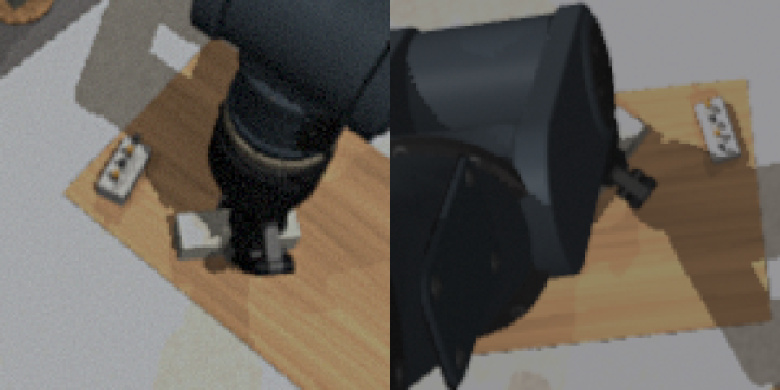

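>>> servo_tool --increments '[{"yaw": 0,"hand": 0.9,"travel": [0,0,-10]},{"yaw": 0,"hand": 0.9,"travel": [0,0,-25]},{"yaw": 0,"hand": 0.9,"travel": [0,0,-35]},{"yaw": 0,"hand": 0.9,"travel": [0,0,-35]},{"yaw": 0,"hand": 0.9,"travel": [-4,-8,-25]},{"yaw": 0,"hand": 0.9,"travel": [-14,-22,-15]},{"yaw": 0,"hand": 0.9,"travel": [-20,-32,0]},{"yaw": 0,"hand": 0.9,"travel": [-22,-35,0]},{"yaw": 0,"hand": 0.9,"travel": [-22,-35,0]},{"yaw": 0,"hand": 0.9,"travel": [-22,-35,0]},{"yaw": 0,"hand": 0.9,"travel": [-22,-35,0]},{"yaw": 0,"hand": 0.9,"travel": [-22,-35,0]},{"yaw": 0,"hand": 0.9,"travel": [-22,-35,0]},{"yaw": 0,"hand": 0.9,"travel": [-20,-33,0]},{"yaw": 0,"hand": 0.9,"travel": [-10,-16,0]},{"yaw": 0,"hand": 0.9,"travel": [-4,-7,0]},{"yaw": 0,"hand": 0.9,"travel": [0,0,0]}]'

```text
t: 37.65
tcp_pos: [0.5188, -0.2045, 0.1512]
tool_rot: [0.315, 0.949, 0.0, -0.0]
force: [-0.2, -0.4, -0.4]
finger_gap: 0.323
```

>>> servo_tool --increments '[{"yaw": -6,"hand": 0.9,"travel": [0,0,0]},{"yaw": -7,"hand": 0.9,"travel": [0,0,0]},{"yaw": -7,"hand": 0.9,"travel": [0,0,0]},{"yaw": -7,"hand": 0.9,"travel": [0,0,0]},{"yaw": -6,"hand": 0.9,"travel": [0,0,0]},{"yaw": -3.5,"hand": 0.9,"travel": [0,0,0]},{"yaw": 0,"hand": 0.9,"travel": [0,0,0]},{"yaw": 0,"hand": 0.9,"travel": [0,0,0]},{"yaw": 0,"hand": 0.9,"travel": [0,0,0]}]'

```text
t: 38.55
tcp_pos: [0.5191, -0.2031, 0.1512]
tool_rot: [0.001, 1.0, 0.0, -0.0]
force: [-0.0, -0.6, -0.4]
finger_gap: 0.324
```

```bash
python3 - <<'E'
from seg import *
to([.5194,-.204,.03]); snap('scene','s13');snap('top','t13')
a=ld('s13')['im']; b=ld('t13')['im']; cv2.imwrite('pics/s13c.png',np.hstack([cv2.resize(a[40:210,200:350],None,fx=2.6,fy=2.6,interpolation=3),cv2.resize(b[140:310,340:490],None,fx=2.6,fy=2.6,interpolation=3)]))
E
```

```text
t 38.55 tcp [ 0.5191 -0.2031  0.1512] phi 179.93 z [-3.e-04  3.e-04 -1.e+00] gap 0.3236 F [-0.  -0.6 -0.4]
travel mm [ -0.4  -1.  121.2]
```

View pics/s13c.png

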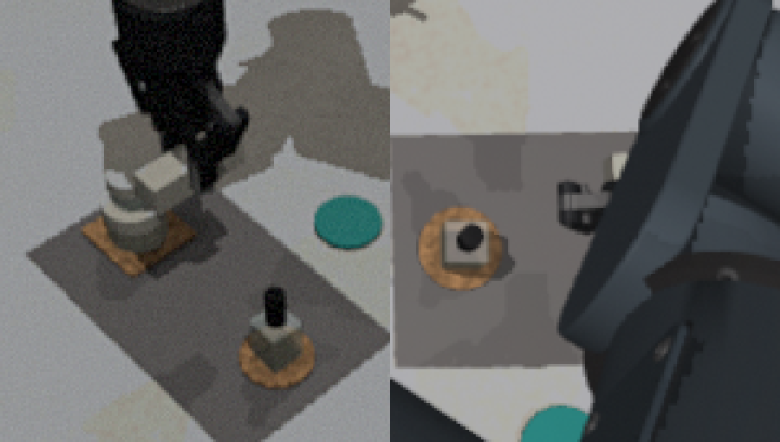

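>>> servo_tool --increments '[{"yaw": 0,"hand": 0.9,"travel": [0,-0.6,15]},{"yaw": 0,"hand": 0.9,"travel": [0,0,30]},{"yaw": 0,"hand": 0.9,"travel": [0,0,30]},{"yaw": 0,"hand": 0.9,"travel": [0,0,25]},{"yaw": 0,"hand": 0.9,"travel": [0,0,14]},{"yaw": 0,"hand": 0.9,"travel": [0,0,8]},{"yaw": 0,"hand": 0.9,"travel": [0,0,0]},{"yaw": 0,"hand": 0.9,"travel": [0,0,0]},{"yaw": 0,"hand": 0.9,"travel": [0,0,0]},{"yaw": 0,"hand": 0.9,"travel": [0,0,0]}]'

```text
t: 39.65
tcp_pos: [0.5197, -0.2049, 0.0302]
tool_rot: [0.001, 1.0, -0.001, 0.001]
force: [-0.0, -0.5, -0.7]
finger_gap: 0.32
```

```bash
python3 - <<'E'
from seg import *
to([.5194,-.204,.0067]); snap('scene','s14')
D=ld('s14');o=(230,90);im=cv2.resize(D['im'][90:190,230:330],None,fx=6,fy=6,interpolation=0)
P=np.array([proj(D,[.5194+a,-.204+b,.0325]) for a,b in((.045,.014),(.045,-.014),(-.045,-.014),(-.045,.014))]);cv2.polylines(im,[np.int32((P-o+.5)*6)],True,(0,0,255),1)
cv2.imwrite('pics/s14c.png',im)
E
```

```text
t 39.65 tcp [ 0.5197 -0.2049  0.0302] phi 179.93 z [ 0.0017 -0.0011 -1.    ] gap 0.3201 F [-0.  -0.5 -0.7]
travel mm [ 0.3  0.9 23.5]
```

View pics/s14c.png

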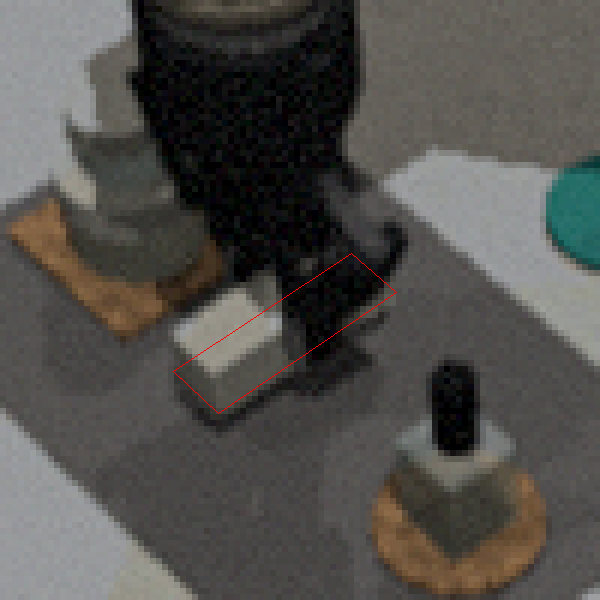

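>>> servo_tool --increments '[{"yaw": 0,"hand": 0.9,"travel": [0.3,0.8,8]},{"yaw": 0,"hand": 0.9,"travel": [0,0,7]},{"yaw": 0,"hand": 0.9,"travel": [0,0,4]},{"yaw": 0,"hand": 0.9,"travel": [0,0,2]},{"yaw": 0,"hand": 0.9,"travel": [0,0,1]},{"yaw": 0,"hand": 0.9,"travel": [0,0,0.7]},{"yaw": 0,"hand": 0.9,"travel": [0,0,0]},{"yaw": 0,"hand": 0.9,"travel": [0,0,0]}]'

```text
t: 40.5
tcp_pos: [0.5186, -0.2037, 0.0068]
tool_rot: [0.001, 1.0, 0.0, -0.0]
force: [-0.9, 0.3, 2.5]
finger_gap: 0.323
```

```bash
python3 - <<'E'
from seg import *
to([.5194,-.204,.0067]); snap('scene','s15');print(proj(ld('s15'),[0,0,0])[0]>0)
D=ld('s15');o=(230,90);im=cv2.resize(D['im'][90:190,230:330],None,fx=6,fy=6,interpolation=0)
for z in(.002,.030):
  P=np.array([proj(D,[.5194+a,-.204+b,z]) for a,b in((.045,.014),(.045,-.014),(-.045,-.014),(-.045,.014))]);cv2.polylines(im,[np.int32((P-o+.5)*6)],True,(0,0,255),1)
cv2.imwrite('pics/s15c.png',im)
E
```

```text
t 40.5 tcp [ 0.5186 -0.2037  0.0068] phi 179.94 z [-2.e-04  1.e-04 -1.e+00] gap 0.3227 F [-0.9  0.3  2.5]
travel mm [-0.8 -0.3  0.1]
True
```

View pics/s15c.png

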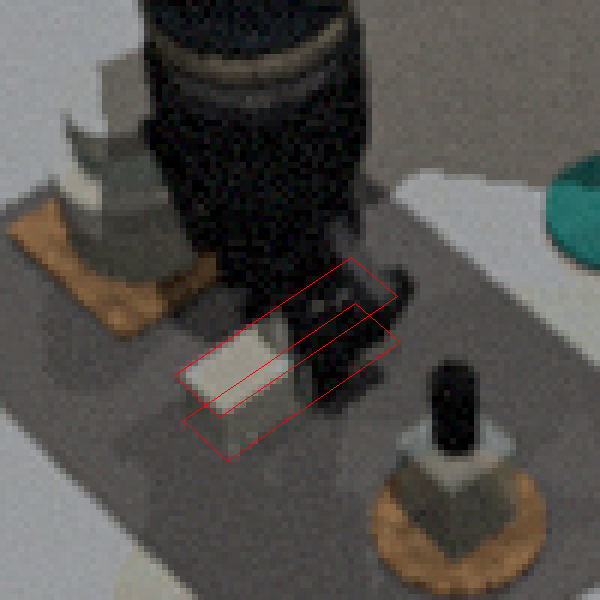

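Well aligned. Release with a partial opening, then lift straight up and clear away for the final check.

>>> servo_tool --increments '[{"yaw": 0,"hand": 0.6,"travel": [0,0,0]},{"yaw": 0,"hand": 0.45,"travel": [0,0,0]},{"yaw": 0,"hand": 0.45,"travel": [0,0,0]},{"yaw": 0,"hand": 0.45,"travel": [0,0,0]},{"yaw": 0,"hand": 0.45,"travel": [0,0,-10]},{"yaw": 0,"hand": 0.45,"travel": [0,0,-25]},{"yaw": 0,"hand": 0.45,"travel": [0,0,-35]},{"yaw": 0,"hand": 0.45,"travel": [0,0,-40]},{"yaw": 0,"hand": 0.45,"travel": [0,0,-40]},{"yaw": 0,"hand": 0.45,"travel": [0,-10,-10]},{"yaw": 0,"hand": 0.45,"travel": [0,-30,0]},{"yaw": 0,"hand": 0.45,"travel": [0,-40,0]},{"yaw": 0,"hand": 0.45,"travel": [0,-45,0]},{"yaw": 0,"hand": 0.45,"travel": [0,-45,0]},{"yaw": 0,"hand": 0.45,"travel": [0,-45,0]},{"yaw": 0,"hand": 0.45,"travel": [0,-45,0]},{"yaw": 0,"hand": 0.45,"travel": [0,-40,0]},{"yaw": 0,"hand": 0.45,"travel": [0,-20,0]},{"yaw": 0,"hand": 0.45,"travel": [0,0,0]}]'

```text
t: 42.45
tcp_pos: [0.517, -0.5274, 0.1656]
tool_rot: [0.002, 1.0, -0.001, 0.0]
force: [0.0, 0.5, 0.0]
finger_gap: 0.552
```

```bash
python3 - <<'E'
from seg import *
st();snap('scene','s16');snap('top','t16')
b=ld('t16')['im'];cv2.imwrite('pics/t16b.png',cv2.resize(b[150:320,330:500],None,fx=3.5,fy=3.5,interpolation=3))
E
```

```text
t 42.45 tcp [ 0.517  -0.5274  0.1656] phi 179.72 z [ 0.     -0.0013 -1.    ] gap 0.552 F [0.  0.5 0. ]
```

View pics/s16.png

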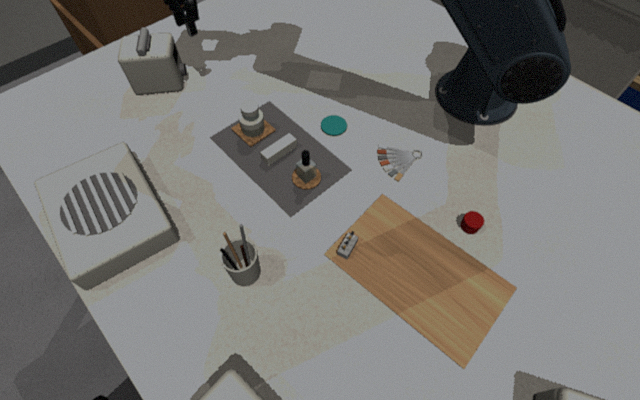

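View pics/t16b.png

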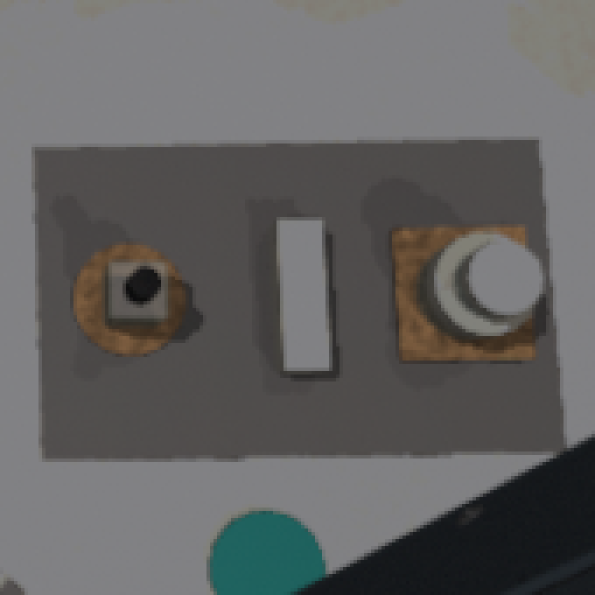

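```bash
python3 - <<'E'
from seg import *
t=ld('t16')
f=lambda L,z:np.array([unproj(t,(x+.5)/3.5-.5+330,(y+.5)/3.5-.5+150,z)[:2] for x,y in L])
B=f([(277,218),(324,218),(332,371),(284,372)],.03); print('buf',B.round(4).tolist(),B.mean(0))
m=mask('t16',(416,235),20,20);u,v,A=cen(m);print('mask',unproj(t,u,v,.03),A)
print('mat',f([(33,148),(538,140),(566,452),(44,459)],.002).mean(0))
print('glass top',f([(108,263),(167,261),(169,318),(111,321)],.056).mean(0))
for n,s,z in(('potlid',(474,230),.085),):
    u,v,A=cen(mask('t16',s,12,12));print(n,unproj(t,u,v,z),A)
for nm,P,z in(('t',(0,0),0),):pass
s=ld('s16'); x=cv2.resize(s['im'][90:200,215:335],None,fx=5,fy=5,interpolation=3)
cv2.imwrite('pics/s16c.png',x)
E
```

```text
buf [[0.5646, -0.1917], [0.5641, -0.2194], [0.4742, -0.2186], [0.4741, -0.1908]] [ 0.51924097 -0.20512216]
mask [ 0.51940914 -0.20467462  0.03      ] 510.0
mat [ 0.52078731 -0.20559968]
glass top [ 0.51983186 -0.1054383 ]
potlid [ 0.52107977 -0.30377266  0.085     ] 310.0
```

View pics/s16c.png

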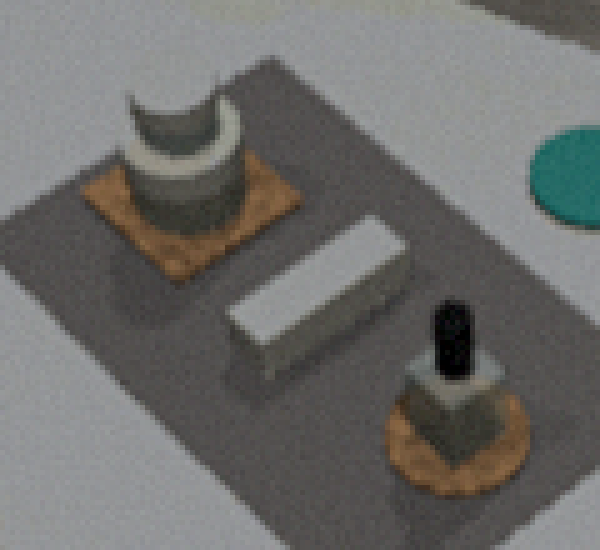

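```bash
python3 -c "
from h import *
print(manip.sign_off())"
```

```text
the job is handed in; nothing more can be done
None
```

The layout is done and handed in at about 42.5 s, well inside the 109 s limit. I placed the items in the order asked:
- **Jars:** the large jar is on the square cork coaster, with the white-lidded small jar on its lid.
- **Bottle:** the polish bottle is on the round cork coaster.
- **Buffer:** the buffer block lies flat and crosswise at the centre of the mat.

**Set-down forces:** the jars and bottle were lowered until they touched, with about 2 N at the wrist for the large jar and about 5.5 N for the small jar and bottle, and then released.

**Final pictures:** everything stands upright. In the top view:

| Item | Offset from its target |
|---|---|
| Buffer centre | about 1.5 mm from the mat centre |
| Bottle | about 0.6 mm from its coaster centre |
| Large jar | about 1.3 mm from its coaster centre |
| Small jar | within about 0.5 mm of the large jar's axis |

**Left alone:** the drill-bit stand, brush cup, red jar and turquoise disc look unmoved.

**Disagreements:** the two cameras differed by up to about 4 mm, so I used averages, which matched the gripper's own readings at the large and small jars to within about 0.5 mm. In the scene view the large jar looked up to about 2 mm to one side of where the gripper reading put it. I took that as calibration error and did not move it.

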